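# Charge the bench finisher with the ring castings

## Robot

A 6-joint arm with a two-finger parallel gripper is mounted at the origin on the work surface. World frame = base frame: x ahead of the robot, y to its left, z up, the work surface at z = 0. Lengths are in m, angles in rad, forces in N, time in s.
With the tool pointing down it reaches from about 0.35 to 0.85 m from the base axis. Payload 8.1 kg.
Tool frame: the origin (TCP) lies on the mounting face of the last link; the fingertips stand 186 mm ahead of it and the grasp point (between the pads) lies 167 mm ahead of it; z points along the fingers, y is the line along which they close (so a half turn about z gives the same grasp; the last joint's range is limited). The gripper opens to 93 mm and grips with 3 to 60 N. Pads are 15 mm wide; open, the fingers measure 128 mm over their backs; the gripper's body (75 mm by 188 mm) begins 65 mm behind the grasp point.
Start: joints at [1.099, 0.13, 1.488, -0, 1.523, -0.085], TCP at [0.226, 0.556, 0.405] pointing down, gripper open.
Joint ranges: [-2.96, 2.96], [-0.89, 2.26], [0.02, 2.5], [-1.34, 4.48], [0, 2.73], [-2.66, 2.66]. Speed limits (rad/s): [2.39, 2.39, 2.79, 3.14, 3.14, 3.14].

## Interface

Orientations are given as a rotation vector (axis times angle).
In Python, from plant import * gives the robot as it stands. The module is installed in compiled form; this text tells all that it offers.
- The arm moves only by the tool arm_command, never from a script. Its argument "increments" is a list of rows, each a list of 6 numbers: the shift along the tool's x, y, z in units of 0.2 m (1.0 is 0.2 m), then the turn, a rotation vector about the tool's x, y, z in units of pi rad (1.0 is pi rad). A call has exactly 5 rows; each row is the pose to reach, as a shift and turn from the pose commanded when the call began, along the tool's axes at that moment, turning the shorter way round; what a row does not reach only later rows make up. A row lasts 1/8 s, in which the tool goes at most 62.5 mm and 10.7 degrees, less where a joint would pass 70% of its speed; a pose out of reach is approached as far as the arm can. A call with a number of a shift or a turn outside -1 to 1 is refused whole. A call with a gripper value outside its range is refused whole. "fingers" is the closure, from -1 (fully open) to 1 (shut), set as the call begins (left out, the last holds). The fingers move at their own pace and stop on an object; "force" is the grip in N (left out, the last holds). Time passes only in rows, so rows that repeat a pose let the fingers close, or fill a call up. It gives the time, the measured TCP pose, the force, the opening and the grip force at its end, in the units of the state.
- read_state(): the state, without advancing time (a new reading comes with each control period).
- read_camera(name): name is "scene" or "top" or "wrist"; returns a dict with "image" (420x560x3 uint8, red, green, blue), "fx", "fy", "cx", "cy" (pixels), "T" (4x4, takes a point from camera to world coordinates). Camera axes: x right, y down, z forward; pixel columns grow to the right and rows downward; lengths in m; the calibration is good to about 2 mm. A picture is of the moment at which its call begins. There is no depth.
- close_job(): hands the job in; it is judged then, once.
The state is a dict: "t": time; "q": joint angles; "dq": joint speeds; "joint_torque": joint torques, N m; "tool_pos": TCP position; "orientation": TCP orientation; "force": force on the tool from outside, world axes, zero at the start; "wrist_torque": the same for the moment, N m; "opening": finger opening in m; "gripper_force": force on a finger pad.
Only numpy, scipy, OpenCV 4.12 (cv2) and the standard library are available. Lean on these libraries where they do the work, as an engineer would, in place of code of your own. Each camera call takes 0.05 s, during which the arm holds its last target. There are 200 camera calls.

## Task

Charge the finisher: twist its blue cover anticlockwise a quarter turn to unlock it, lift it off and lay it handle up on the cork mat, then put every brass ring casting into the pot. Put the cover back with its lugs in the gaps, twist it clockwise until it is fully home under the claws, and only then push the black wheel round by its edge until its white notch faces the red mark. Leave the white rings and the rest of the bench as they are.

Things in the scene. Friction and masses are not known exactly. Their poses are not given: they have to be found in the camera images.
- finisher: The finisher, fixed to the bench: grey deck unit 200 (x) x 340 (y) x 45 mm high; origin at the centre of its underside, x away from the robot at yaw 0. In its top, at (0, 70) mm of its frame, is the round pot, ringed by two aluminium claws (outer radius 69 mm, top 12 mm above the deck); at (0, -105) mm is the black wheel.
- pot (a point): Centre of the pot's floor, 12 mm above the bench. The pot is 86 mm across and 33 mm deep; its mouth is level with the deck.
- lug_locked (a point): On the deck, 56 mm from the pot's axis along the finisher's +x: where one lug of the locked cover lies, under a claw (the other lies opposite). The claws' roofs are 7 to 12 mm above the deck, inner radius 52.5 mm, over -18 to +41 degrees (and opposite), anticlockwise from the finisher's +x. A stop block lets a lug go about 1.5 degrees past this point.
- lug_open (a point): On the deck, 56 mm from the pot's axis, 67 degrees anticlockwise from lug_locked: the middle of the gap (another lies opposite), where the cover's lugs go straight up or down. They are clear of the roofs from about 50 to 84 degrees; at 84 degrees they meet a stop block.
- cover: Loose cover, 0.2 to 0.42 kg: blue disc 100 mm across, 16 mm thick, two steel lugs at its lower edge (along its +x and -x, reaching 60 mm from its axis, 16 wide, 5 thick), white bar handle on top. Origin at the centre of its underside, on the deck when fitted; z up. It starts locked, its x along the finisher's x (either way round is the same). Anticlockwise from above unlocks; friction is light.
- cover_bar (a point): On the bar handle, on the cover's axis, 34 mm above the cover's underside. The bar is 80 mm long (along the cover's x, in line with the lugs), 14 mm wide, from 16 to 42 mm above the underside.
- wheel (a joint): Angle (rad) of the wheel: 0 with its notch facing the red mark, growing anticlockwise from above, 0.9 to 2.5 at the start, limits -3 and 3. It needs 0.06 N m and stays where left. Black hub 68 mm across, 2 to 22 mm above the deck, with four lobes (16 mm across, centred 41 mm from the axis) at 72, 144, 216, 288 degrees from the notch, and a white lobe (reach 49 mm) split by the notch.
- wheel_hub (a point): On the wheel's axis, at the deck (45 mm above the bench).
- mark (a point): On the red mark on the deck, 60 mm from the wheel's axis towards the finisher's +x.
- notch (a point): In the wheel's white notch, 48 mm from the wheel's axis, at the height of the wheel's top.
- cork_mat: Fixed cork mat 150 x 150 x 4 mm, where the cover is laid; origin at the centre of its underside.
- casting_1: Brass ring casting (three or four are present), a signet ring 24 mm across and 10 mm high lying flat on the black rubber pad, with a flat face 15 mm wide reaching 15 mm from its axis along its own x; 22 g; origin at the centre of its underside.
- casting_2: Another brass ring casting, the same size and shape (one of the four may be absent).
- casting_3: Another brass ring casting, the same size and shape (one of the four may be absent).
- casting_4: Another brass ring casting, the same size and shape (one of the four may be absent).
- silver_1: White finished ring of the same shape as the castings, on the pad among them; to be left alone.
- silver_2: The other white finished ring; to be left alone.
- mandrel: Steel ring mandrel 270 mm long, 25 mm thick, lying on the bench; origin midway, on the bench, x along it. Leave alone.
- file: Hand file with wooden handle, 235 mm long, 18 mm thick. Leave alone.
- pen: Black pen 130 x 11 mm. Leave alone.
- ring_clamp: Wooden ring clamp 90 x 26 x 26 mm. Leave alone.
- pumice: Red-brown pumice block 70 x 45 x 30 mm. Leave alone.
- pad: Fixed black rubber pad 150 (x) x 170 (y) x 3 mm on which the rings lie; origin at the centre of its underside.

How it is judged:
On the way, in this order (a step that is already met when the one before it is completed fails the run):
1. the cover lies flat, handle up, on the cork mat (horizontal distance between cover and cork_mat below 0.05 m and height (world z) of cover below 0.012 m and angle between cover's own z axis and vertical below 0.1 rad and linear speed of cover below 0.03 m/s), for 0.2 s.
2. every brass casting is in the pot (horizontal distance between each of casting_1, casting_2, casting_3, casting_4 and pot below 0.042 m and z of each of casting_1, casting_2, casting_3, casting_4 in the frame of pot below 0.029 m), for 0.3 s.
3. the cover is back on the pot and locked (horizontal distance between cover and pot below 0.006 m and z of cover in the frame of finisher between 0.041 and 0.049 m and angle between the x axis of cover and the x axis of finisher, either way round below 0.14 rad and angle between cover's own z axis and vertical below 0.06 rad), for 0.3 s.
4. the wheel's notch faces the red mark (value of joint wheel between -0.13 and 0.13 rad), for 0.3 s.
At the end, for the whole second after the job is handed in: Every brass casting lies in the pot (within 42 mm of its axis, below its mouth), the cover sits flat on the deck, centred within 6 mm and turned within 8 degrees of its locked direction, and the wheel's notch is at rest within 7 degrees of the mark (all of step 2 and all of step 3 and all of step 4 and velocity of joint wheel between -0.05 and 0.05 rad/s and linear speed of cover below 0.02 m/s); the robot touches nothing.
It fails at once if a white ring, the mandrel, the file, the pen, the ring clamp or the pumice block is moved more than 30 mm (distance of any of silver_1, silver_2, mandrel, file, pen, ring_clamp, pumice from where it was at the start of the episode above 0.03 m).
It fails at once if the wheel is turned to the mark before the cover is locked again (value of joint wheel below 0.5 rad and not (horizontal distance between cover and pot below 0.006 m and z of cover in the frame of finisher between 0.041 and 0.049 m and angle between the x axis of cover and the x axis of finisher, either way round below 0.14 rad and angle between cover's own z axis and vertical below 0.06 rad)).
Of casting_1, casting_2, casting_3, casting_4 only 3 to 4 are there at a start; the rules pass over those that are not, and their reading is None.
At some moment in a run one of casting_1, casting_2, casting_3, casting_4 may be knocked a few centimetres aside while the robot is not near it.
Once in a run the grip may slacken for a moment while it holds something.
It also fails if it takes over 210 s, if anything falls off the work surface, if the arm or the gripper's body presses on something with over 40 N, if the wrist force passes 120 N, or if a joint passes its speed limit or range.

## Working session

There is one attempt and no reset: what is moved stays moved. The work goes in short steps, Python scripts to look and compute and a tool call to move; the robot and the scene stay as the last step left them, time stands still between calls to the robot, and variables do not carry over. Pictures are saved under pics/ and viewed, at most 14 in all, crops included, and the job is handed in when it is done.

Besides the shell and the picture viewer there is one more tool, called after "Call:" as name([rows], argument=value, ...), one row to a line, values as JSON. arm_command: Moves the arm, as the interface text tells. Shifts and turns lie within -1 to 1; 1 stands for 0.2 m of shift or pi rad of turn. Its arguments: {"type":"object","properties":{"increments":{"type":"array","items":{"type":"array","items":{"type":"number","minimum":-1,"maximum":1}}},"fingers":{"type":"number"},"force":{"type":"number"}},"required":["increments"]}

```bash
mkdir -p pics
cat > h.py <<'E'
from plant import *
import numpy as np, cv2
from scipy.spatial.transform import Rotation as R
def snap(n,f):
    c=read_camera(n); cv2.imwrite('pics/'+f,c['image'][:,:,::-1]); np.savez('pics/'+f+'.npz',**c); return c
def ray(c,u,v,z):
    T=np.array(c['T']); d=T[:3,:3]@np.array([(u-c['cx'])/c['fx'],(v-c['cy'])/c['fy'],1]); o=T[:3,3]
    return o+d*(z-o[2])/d[2]
def proj(c,p):
    T=np.array(c['T']); q=T[:3,:3].T@(np.array(p)-T[:3,3]); return q[0]/q[2]*c['fx']+c['cx'],q[1]/q[2]*c['fy']+c['cy']
def load(f): 
    return {k:v for k,v in np.load('pics/'+f+'.npz').items()}
E
python3 - <<'E'
from h import *
s=read_state(); print({k:np.round(v,3) for k,v in s.items()})
for n in('top','scene'):
    c=snap(n,n+'1.png'); print(n,c['fx'],c['cx'],c['cy'],np.round(c['T'],3))
E
```

```text
{'t': np.float64(0.0), 'q': array([ 1.099,  0.131,  1.489, -0.   ,  1.523, -0.085]), 'dq': array([ 0.001,  0.001,  0.   , -0.   , -0.001, -0.   ]), 'joint_torque': array([-1.0000e-03, -5.5981e+01, -4.9176e+01,  7.7000e-02,  3.5000e-02,
       -0.0000e+00]), 'tool_pos': array([0.226, 0.555, 0.404]), 'orientation': array([-6.040e-01, -3.083e+00,  3.000e-03]), 'force': array([ 0.476, -0.017,  0.077]), 'wrist_torque': array([-0.005,  0.017, -0.051]), 'gripper_force': np.float64(0.0), 'opening': np.float64(0.093)}
top 494.43744795800444 277.88809181085736 209.0129765159156 [[ 0.014 -0.999  0.049  0.468]
 [-1.    -0.013  0.025  0.027]
 [-0.024 -0.049 -0.999  1.31 ]
 [ 0.     0.     0.     1.   ]]
scene 405.40556248572733 275.6578989491139 211.46755692013573 [[ 0.647  0.387 -0.657  1.275]
 [ 0.763 -0.341  0.55  -0.57 ]
 [-0.011 -0.857 -0.516  0.683]
 [ 0.     0.     0.     1.   ]]
```

View pics/top1.png

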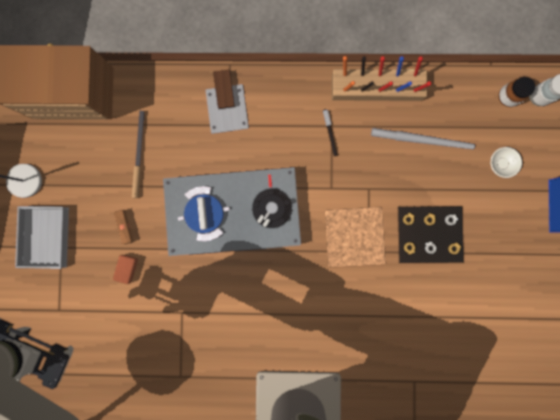

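View pics/scene1.png

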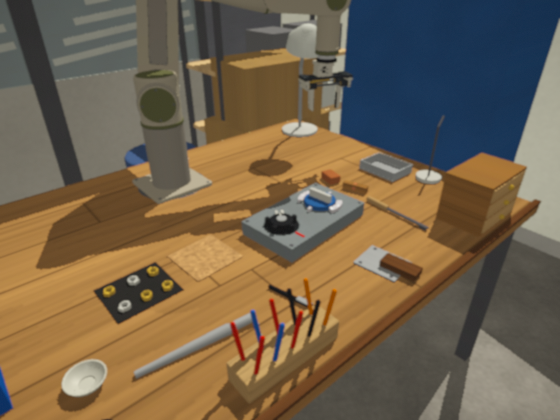

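The top view shows the finisher at about (232,212), with the cover at (204,213) and the wheel at (271,208). The mat is at (355,237). On the pad, brass rings sit at (408,219), (430,219), (410,248) and (455,248), and white ones at (451,219) and (431,248). Next I'll enlarge it.

Run:
```python
import cv2
i=cv2.imread('pics/top1.png')
a=cv2.resize(i[160:265,155:315],None,fx=5,fy=5,interpolation=cv2.INTER_CUBIC)
cv2.imwrite('pics/cropA.png',a)
b=cv2.resize(i[195:275,320:470],None,fx=5,fy=5,interpolation=cv2.INTER_CUBIC)
cv2.imwrite('pics/cropB.png',b)
```

```text
(no output)
```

View pics/cropA.png

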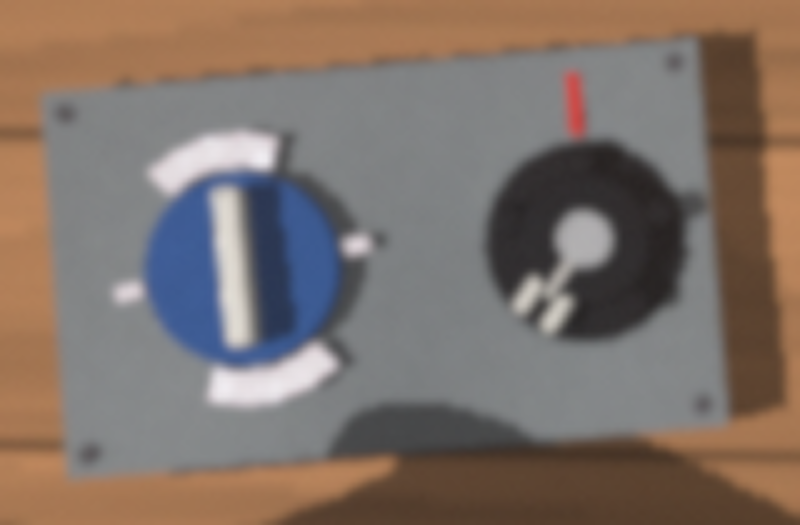

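View pics/cropB.png

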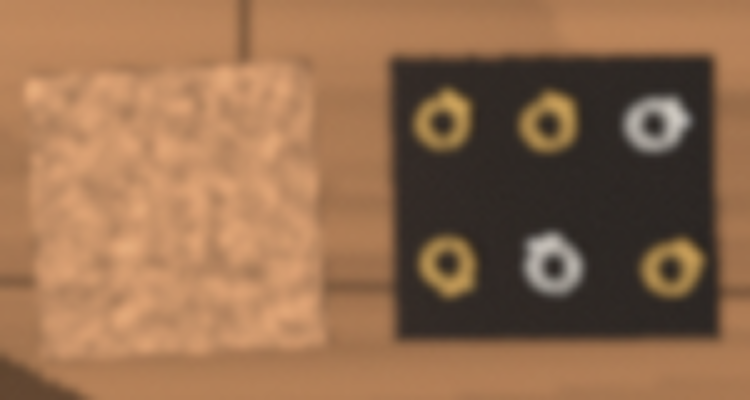

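Crop A gives deck corners at (42,95), (697,38), (730,420) and (70,478), the bar running from (226,187) to (240,348), the wheel hub at (583,238) and the notch at about (543,306). In crop B the brass rings are at (442,123), (549,124), (447,266) and (671,268), and the mat corners are at (25,80), (310,62), (325,345) and (45,357).

```bash
cat >> h.py <<'E'
def go(x,y,ztip,yaw=None):
    "print increments from the measured pose to tip position and tool-x yaw (tool down)"
    s=read_state(); R0=R.from_rotvec(s['orientation']); x0=R0.as_matrix()[:,0]
    cy=np.arctan2(x0[1],x0[0])
    if yaw is None: yaw=cy
    else:
        yaw=cy+(yaw-cy+np.pi/2)%np.pi-np.pi/2
    Rt=R.from_euler('z',yaw)*R.from_euler('x',np.pi)
    d=R0.inv().apply(np.array([x,y,ztip+.186])-s['tool_pos'])/.2
    w=(R0.inv()*Rt).as_rotvec()/np.pi
    print('cur tip',np.round(s['tool_pos']-[0,0,.186],4),'yaw',round(np.degrees(cy),1),'->',round(np.degrees(yaw),1),'q6',round(s['q'][5],2),'inc',np.round(d,3),np.round(w,4))
E
python3 - <<'E'
from h import *
c=load('top1.png')
A=lambda U,V,z:ray(c,(U+.5)/5+155-.5,(V+.5)/5+160-.5,z)
B=lambda U,V,z:ray(c,(U+.5)/5+320-.5,(V+.5)/5+195-.5,z)
C=np.array([A(42,95,.045),A(697,38,.045),A(730,420,.045),A(70,478,.045)])
print(np.round(C,3)); print('sides',[round(np.linalg.norm(C[i]-C[i-1]),3) for i in range(4)])
fc=C.mean(0); ex=(C[0]+C[1]-C[2]-C[3]); ey=(C[0]+C[3]-C[1]-C[2])
yaw=np.arctan2(ex[1],ex[0]); yaw2=np.arctan2(-ey[0],ey[1]); print('fin',fc,np.degrees([yaw,yaw2]))
f=lambda x,y:fc[:2]+R.from_euler('z',(yaw+yaw2)/2).as_matrix()[:2,:2]@[x,y]
print('pot',f(0,.07),'hub',f(0,-.105))
b=np.array([A(226,187,.087),A(240,348,.087)]);print('bar',b.mean(0),np.linalg.norm(b[0]-b[1]),np.degrees(np.arctan2(*(b[0]-b[1])[[1,0]])))
print('hub img',A(583,238,.068)); n=A(543,306,.067)-A(583,238,.067); print('wheel', np.arctan2(n[1],n[0])-yaw)
M=np.array([B(25,80,.004),B(310,62,.004),B(325,345,.004),B(45,357,.004)]);print('mat',M.mean(0),[round(np.linalg.norm(M[i]-M[i-1]),3) for i in range(4)])
for p in[(442,123),(549,124),(447,266),(671,268)]: print(np.round(B(*p,.013),4))
for a,b in[((442,123),(455,92)),((549,124),(565,100)),((447,266),(462,290)),((671,268),(692,250))]:
    d=B(*b,.01)-B(*a,.01);print(np.degrees(np.arctan2(d[1],d[0])))
p=f(0,.07); go(p[0],p[1],.15,yaw)
E
```

```text
[[ 0.605  0.356  0.045]
 [ 0.638  0.018  0.045]
 [ 0.442 -0.001  0.045]
 [ 0.408  0.337  0.045]]
sides [np.float64(0.198), np.float64(0.34), np.float64(0.197), np.float64(0.339)]
fin [0.52339349 0.17752352 0.045     ] [5.62167185 5.72421161]
pot [0.516474   0.24718069] hub [0.53377272 0.07303777]
bar [0.51548333 0.24757595 0.087     ] 0.08043784683447947 6.212703778735708
hub img [0.53327903 0.07448723 0.068     ]
wheel 2.526107565784221
mat [ 0.46172325 -0.14400674  0.004     ] [np.float64(0.146), np.float64(0.15), np.float64(0.148), np.float64(0.146)]
[ 0.5093 -0.2807  0.013 ]
[ 0.5095 -0.3361  0.013 ]
[ 0.435  -0.2834  0.013 ]
[ 0.4356 -0.3989  0.013 ]
-22.461653693556418
-33.310052827285
-147.8143590631446
-48.845830316815444
cur tip [0.2262 0.5555 0.2178] yaw 157.8 -> 185.6 q6 -0.09 inc [-1.926 -0.88   0.34 ] [-0.0005 -0.0002 -0.1544]
```

Call:
arm_command([
  [-0.2, -0.09, 0, 0, 0, 0.056],
  [-0.4, -0.18, 0, 0, 0, 0.112],
  [-0.6, -0.27, 0, 0, 0, 0.168],
  [-0.8, -0.36, 0, 0, 0, 0.224],
  [-0.96, -0.44, 0, 0, 0, 0.28],
], fingers=0.0, force=30)

```text
t: 0.72
tool_pos: [0.3718, 0.4004, 0.4043]
orientation: [1.867, 2.527, -0.001]
force: [-0.2, -0.9, 0.1]
opening: 0.0488
gripper_force: 0.0
```

Call:
arm_command([
  [0, 0, 0, 0, 0, 0.056],
  [0, 0, 0, 0, 0, 0.112],
  [0, 0, 0, 0, 0, 0.168],
  [0, 0, 0, 0, 0, 0.224],
  [0, 0, 0, 0, 0, 0.28],
])

```text
t: 1.35
tool_pos: [0.3709, 0.4016, 0.4042]
orientation: [2.765, 1.492, -0.001]
force: [0.1, 0.2, -0.3]
opening: 0.0466
gripper_force: 0.0
```

Call:
arm_command([
  [0, 0, 0, 0, 0, 0.056],
  [0, 0, 0, 0, 0, 0.112],
  [0, 0, 0, 0, 0, 0.168],
  [0, 0, 0, 0, 0, 0.224],
  [0, 0, 0, 0, 0, 0.284],
])

```text
t: 1.98
tool_pos: [0.3708, 0.4016, 0.4042]
orientation: [3.137, 0.154, -0.001]
force: [0.1, 0.0, 0.3]
opening: 0.0467
gripper_force: 0.0
```

Run:
```python
from h import *
go(.5165,.2475,.15,np.radians(5.8))
```

```text
cur tip [0.3708 0.4016 0.2182] yaw 5.6 -> 5.8 q6 2.2 inc [0.65  0.838 0.341] [ 0.0002  0.0003 -0.0009]
```

Call:
arm_command([
  [0.16, 0.21, 0.05, 0, 0, 0],
  [0.32, 0.42, 0.1, 0, 0, 0],
  [0.48, 0.63, 0.15, 0, 0, 0],
  [0.65, 0.838, 0.2, 0, 0, 0],
  [0.65, 0.838, 0.2, 0, 0, 0],
])

```text
t: 2.6
tool_pos: [0.5192, 0.2457, 0.363]
orientation: [3.136, 0.157, -0.003]
force: [-0.5, 0.9, 0.1]
opening: 0.0465
gripper_force: 0.0
```

Run:
```python
from h import *
c=snap('wrist','w1.png')
go(.5165,.2475,.066,np.radians(5.8))
print(proj(c,[.5165,.2475,.087]))
```

```text
cur tip [0.5183 0.2472 0.1776] yaw 5.8 -> 5.8 q6 1.83 inc [-0.007 -0.003  0.558] [ 0.0001  0.0007 -0.    ]
(np.float64(276.1912472429884), np.float64(216.57720497548667))
```

View pics/w1.png

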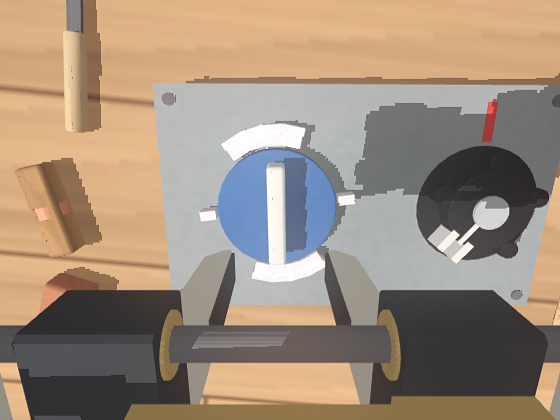

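The wrist view shows the bar's top face from (276,163) to (278,264), almost in line with the fingers. The notch of the wheel is at about (448,245) and the hub at (491,212).

Run:
```python
from h import *
c=load('w1.png')
a,b=ray(c,276,163,.087),ray(c,278,264,.087); d=a-b
print((a+b)/2,np.linalg.norm(d),np.degrees(np.arctan2(d[1],d[0])))
h=ray(c,491,212,.068);print('hub',h, 'mark',ray(c,490,122,.045)); print(ray(c,448,245,.067)-h)
m=(a+b)/2; go(m[0],m[1],.066,np.radians(5.8))
```

```text
[0.51729847 0.24692475 0.087     ] 0.08063640295164654 6.732542665511987
hub [0.53210622 0.07249402 0.068     ] mark [0.60236462 0.07916214 0.045     ]
[-0.03233153  0.02763668 -0.001     ]
cur tip [0.5183 0.2472 0.1776] yaw 5.8 -> 5.8 q6 1.83 inc [-0.004  0.001  0.558] [ 0.0001  0.0007 -0.    ]
```

Call:
arm_command([
  [-0.004, 0, 0.14, 0, 0, 0],
  [-0.004, 0, 0.28, 0, 0, 0],
  [-0.004, 0, 0.42, 0, 0, 0],
  [-0.004, 0, 0.5, 0, 0, 0],
  [-0.004, 0, 0.555, 0, 0, 0],
])

```text
t: 3.28
tool_pos: [0.5164, 0.2492, 0.2533]
orientation: [-3.137, -0.165, 0.001]
force: [-0.4, 0.2, -0.6]
opening: 0.0465
gripper_force: 0.0
```

Call:
arm_command([
  [0, 0, 0, 0, 0, 0],
  [0, 0, 0, 0, 0, 0],
  [0, 0, 0, 0, 0, 0],
  [0, 0, 0, 0, 0, 0],
  [0, 0, 0, 0, 0, 0],
], fingers=1, force=30)

```text
t: 3.9
tool_pos: [0.5173, 0.2484, 0.2546]
orientation: [3.137, 0.164, 0.002]
force: [-0.7, -2.1, 4.6]
opening: 0.0136
gripper_force: 30.0
```

Run:
```python
from h import *
go(.517,.247,.066,np.radians(5.7)); print(read_state()['wrist_torque'])
```

```text
cur tip [0.5173 0.2484 0.0686] yaw 6.0 -> 5.7 q6 1.83 inc [-0.002  0.007  0.013] [ 0.     -0.0004  0.0015]
[-0.44736518  0.27772834  0.13301765]
```

Call:
arm_command([
  [0, 0, 0, 0, 0, -0.037],
  [0, 0, 0, 0, 0, -0.074],
  [0, 0, 0, 0, 0, -0.111],
  [0, 0, 0, 0, 0, -0.148],
  [0, 0, 0, 0, 0, -0.185],
])

```text
t: 4.53
tool_pos: [0.5173, 0.2487, 0.2546]
orientation: [-2.957, -1.061, -0.003]
force: [0.8, 0.2, 4.6]
opening: 0.0137
gripper_force: 30.1
```

Call:
arm_command([
  [0, 0, 0, 0, 0, -0.037],
  [0, 0, 0, 0, 0, -0.074],
  [0, 0, 0, 0, 0, -0.111],
  [0, 0, 0, 0, 0, -0.148],
  [0, 0, 0, 0, 0, -0.185],
])

```text
t: 5.15
tool_pos: [0.5173, 0.2487, 0.2546]
orientation: [2.529, 1.864, 0.003]
force: [-0.4, 0.0, 4.5]
opening: 0.0137
gripper_force: 30.1
```

Call:
arm_command([
  [0, 0, -0.015, 0, 0, 0],
  [0, 0, -0.03, 0, 0, 0],
  [0, 0, -0.045, 0, 0, 0],
  [0, 0, -0.06, 0, 0, 0],
  [0, 0, -0.06, 0, 0, 0],
])

```text
t: 5.78
tool_pos: [0.517, 0.2486, 0.2661]
orientation: [2.532, 1.859, 0.001]
force: [-0.1, -0.6, -3.6]
opening: 0.0137
gripper_force: 30.0
```

Run:
```python
from h import *
go(.517,.248,.066,np.radians(72)); s=read_state();print(s['wrist_torque'],s['force'],s['opening'])
```

```text
cur tip [0.517  0.2486 0.0801] yaw 72.6 -> 72.0 q6 0.66 inc [-0.003  0.001  0.07 ] [ 0.0001 -0.0001  0.0031]
[-0.05892025  0.09096568  0.03807029] [-0.13977995 -0.60059463 -3.60660835] 0.013730270331144415
```

Call:
arm_command([
  [0, 0, -0.07, 0, 0, 0],
  [0, 0, -0.14, 0, 0, 0],
  [0, 0, -0.21, 0, 0, 0],
  [0, 0, -0.28, 0, 0, 0],
  [0, 0, -0.3, 0, 0, 0],
], force=55)

```text
t: 6.4
tool_pos: [0.5173, 0.2487, 0.3276]
orientation: [2.532, 1.859, 0.004]
force: [-0.9, 0.5, -4.0]
opening: 0.0135
gripper_force: 55.0
```

Call:
arm_command([
  [-0.15, 0.025, 0, 0, 0, 0],
  [-0.35, 0.058, 0, 0, 0, 0],
  [-0.55, 0.091, 0, 0, 0, 0],
  [-0.76, 0.126, 0, 0, 0, 0],
  [-0.976, 0.162, 0, 0, 0, 0],
])

```text
t: 7.02
tool_pos: [0.4889, 0.0514, 0.3256]
orientation: [-2.532, -1.86, 0.0]
force: [0.1, 0.1, -3.5]
opening: 0.0136
gripper_force: 55.0
```

Call:
arm_command([
  [-0.2, 0.033, 0, 0, 0, 0],
  [-0.42, 0.07, 0, 0, 0, 0],
  [-0.64, 0.106, 0, 0, 0, 0],
  [-0.84, 0.139, 0, 0, 0, 0],
  [-0.976, 0.162, 0, 0, 0, 0],
])

```text
t: 7.65
tool_pos: [0.4612, -0.145, 0.3256]
orientation: [2.533, 1.858, -0.0]
force: [-0.2, 0.1, -3.2]
opening: 0.0137
gripper_force: 55.0
```

Run:
```python
from h import *
s=read_state();print(s['force'],s['opening'],s['gripper_force'])
go(.462,-.144,.2136-.186)
```

```text
[-0.19339766  0.07938276 -3.24467136] 0.013715180486574496 54.97431457042694
cur tip [ 0.4612 -0.145   0.1396] yaw 72.5 -> 72.5 q6 -0.11 inc [0.006 0.002 0.56 ] [-0.      0.0001 -0.    ]
```

Call:
arm_command([
  [0, 0, 0.12, 0, 0, 0],
  [0, 0, 0.28, 0, 0, 0],
  [0, 0, 0.42, 0, 0, 0],
  [0, 0, 0.5, 0, 0, 0],
  [0, 0, 0.53, 0, 0, 0],
])

```text
t: 8.28
tool_pos: [0.4615, -0.1432, 0.2189]
orientation: [-2.531, -1.859, 0.001]
force: [0.5, 0.1, -3.3]
opening: 0.0134
gripper_force: 55.0
```

Call:
arm_command([
  [0, 0, 0.007, 0, 0, 0],
  [0, 0, 0.014, 0, 0, 0],
  [0, 0, 0.021, 0, 0, 0],
  [0, 0, 0.028, 0, 0, 0],
  [0, 0, 0.028, 0, 0, 0],
])

```text
t: 8.9
tool_pos: [0.4618, -0.1434, 0.2142]
orientation: [2.532, 1.859, -0.0]
force: [0.8, 0.2, -3.1]
opening: 0.0136
gripper_force: 55.0
```

Force is still −3.1 N, so the cover isn't quite down. I'll lower a little more.

Call:
arm_command([
  [0, 0, 0.004, 0, 0, 0],
  [0, 0, 0.008, 0, 0, 0],
  [0, 0, 0.012, 0, 0, 0],
  [0, 0, 0.012, 0, 0, 0],
  [0, 0, 0.012, 0, 0, 0],
])

```text
t: 9.52
tool_pos: [0.462, -0.1435, 0.2136]
orientation: [-2.532, -1.859, 0.001]
force: [-11.4, 4.1, 18.4]
opening: 0.0134
gripper_force: 55.0
```

Call:
arm_command([
  [0, 0, 0, 0, 0, 0],
  [0, 0, 0, 0, 0, 0],
  [0, 0, 0, 0, 0, 0],
  [0, 0, 0, 0, 0, 0],
  [0, 0, 0, 0, 0, 0],
], fingers=0.0)

```text
t: 10.15
tool_pos: [0.4618, -0.1434, 0.2116]
orientation: [-2.532, -1.859, 0.0]
force: [-0.0, -0.5, -0.5]
opening: 0.0464
gripper_force: 0.0
```

Call:
arm_command([
  [0, 0, -0.12, 0, 0, 0],
  [0, 0, -0.28, 0, 0, 0],
  [0, 0, -0.46, 0, 0, 0],
  [0, 0, -0.6, 0, 0, 0],
  [0, 0, -0.65, 0, 0, 0],
])

```text
t: 10.78
tool_pos: [0.4623, -0.1436, 0.3437]
orientation: [2.53, 1.858, 0.003]
force: [0.7, -0.6, -0.1]
opening: 0.0464
gripper_force: 0.0
```

Call:
arm_command([
  [-0.15, 0.056, 0, 0, 0, 0],
  [-0.36, 0.134, 0, 0, 0, 0],
  [-0.58, 0.215, 0, 0, 0, 0],
  [-0.78, 0.289, 0, 0, 0, 0],
  [-0.9, 0.334, 0, 0, 0, 0],
], fingers=0.14)

```text
t: 11.4
tool_pos: [0.4711, -0.3369, 0.3401]
orientation: [-2.532, -1.857, 0.001]
force: [0.1, -0.0, 0.4]
opening: 0.0401
gripper_force: 0.0
```

Run:
```python
from h import *
c=snap('wrist','w2.png')
go(.5093,-.2807,.005,np.radians(68))
```

```text
cur tip [ 0.4709 -0.3388  0.1542] yaw 72.4 -> 68.0 q6 -0.41 inc [0.336 0.096 0.745] [-0.0004  0.0003  0.0247]
```

View pics/w2.png

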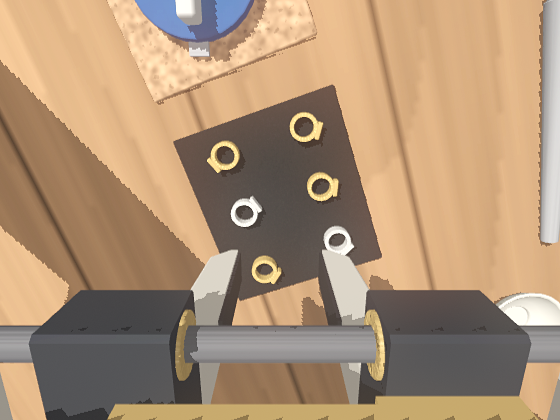

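The cover is down on the mat. On the pad the brass rings are at (304,127), (226,156), (321,186) and (264,269), the white ones at (244,212) and (338,240).

Run:
```python
from h import *
c=load('w2.png')
for a,b in[((303,127),(321,132)),((321,187),(338,184)),((226,155),(211,166)),((264,269),(280,271)),((244,212),(259,203)),((338,240),(345,229))]:
    p=ray(c,*a,.013); d=ray(c,*b,.013)-p; print(np.round(p,4),round(np.degrees(np.arctan2(d[1],d[0]))),np.round(np.linalg.norm(d),3))
```

```text
[ 0.5077 -0.2823  0.013 ] -33 0.016
[ 0.5083 -0.3373  0.013 ] -7 0.015
[ 0.4369 -0.285   0.013 ] -162 0.017
[ 0.4347 -0.3983  0.013 ] -25 0.015
[ 0.435  -0.3387  0.013 ] 14 0.016
[ 0.5099 -0.3908  0.013 ] 44 0.012
```

Call:
arm_command([
  [0.1, 0.03, 0.12, 0, 0, 0.015],
  [0.2, 0.06, 0.26, 0, 0, 0.03],
  [0.3, 0.09, 0.4, 0, 0, 0.045],
  [0.33, 0.093, 0.52, 0, 0, 0.058],
  [0.33, 0.093, 0.55, 0, 0, 0.058],
])

```text
t: 12.08
tool_pos: [0.5082, -0.2763, 0.2286]
orientation: [-2.686, -1.62, 0.003]
force: [-0.8, 0.3, 0.1]
opening: 0.0397
gripper_force: 0.0
```

Run:
```python
from h import *
go(.5085,-.2815,.005,np.radians(62))
```

```text
cur tip [ 0.5082 -0.2763  0.0426] yaw 62.2 -> 62.0 q6 -0.1 inc [-0.023  0.015  0.188] [-0.0017 -0.0002  0.0012]
```

Call:
arm_command([
  [0, 0, 0.05, 0, 0, 0],
  [0, 0, 0.1, 0, 0, 0],
  [0, 0, 0.15, 0, 0, 0],
  [0, 0, 0.185, 0, 0, 0],
  [0, 0, 0.19, 0, 0, 0],
])

```text
t: 12.7
tool_pos: [0.5089, -0.2776, 0.1931]
orientation: [-2.69, -1.621, 0.001]
force: [0.4, -0.4, -0.2]
opening: 0.0398
gripper_force: 0.0
```

Call:
arm_command([
  [0, 0, 0, 0, 0, 0],
  [0, 0, 0, 0, 0, 0],
  [0, 0, 0, 0, 0, 0],
  [0, 0, 0, 0, 0, 0],
  [0, 0, 0, 0, 0, 0],
], fingers=1, force=25)

```text
t: 13.32
tool_pos: [0.5093, -0.2778, 0.1941]
orientation: [2.69, 1.621, 0.0]
force: [-0.4, -0.4, 2.1]
opening: 0.0267
gripper_force: 25.0
```

Call:
arm_command([
  [0, 0, -0.12, 0, 0, 0],
  [0, 0, -0.26, 0, 0, 0],
  [0, 0, -0.4, 0, 0, 0],
  [0, 0, -0.5, 0, 0, 0],
  [0, 0, -0.55, 0, 0, 0],
])

```text
t: 13.95
tool_pos: [0.5093, -0.2778, 0.3049]
orientation: [2.69, 1.621, 0.001]
force: [-0.5, -0.2, 0.9]
opening: 0.0269
gripper_force: 25.0
```

Call:
arm_command([
  [0.12, -0.061, 0, 0, 0, 0],
  [0.28, -0.143, 0, 0, 0, 0],
  [0.44, -0.225, 0, 0, 0, 0],
  [0.61, -0.312, 0, 0, 0, 0],
  [0.787, -0.402, 0, 0, 0, 0],
])

```text
t: 14.58
tool_pos: [0.5112, -0.0998, 0.3028]
orientation: [-2.69, -1.62, 0.002]
force: [-0.1, 0.1, -0.9]
opening: 0.0265
gripper_force: 25.0
```

Call:
arm_command([
  [0.16, -0.082, 0, 0, 0, 0],
  [0.32, -0.164, 0, 0, 0, 0],
  [0.48, -0.246, 0, 0, 0, 0],
  [0.64, -0.328, 0, 0, 0, 0],
  [0.787, -0.402, 0, 0, 0, 0],
])

```text
t: 15.2
tool_pos: [0.5136, 0.077, 0.3029]
orientation: [-2.69, -1.621, 0.002]
force: [0.7, -0.6, -0.4]
opening: 0.0269
gripper_force: 25.0
```

Call:
arm_command([
  [0.16, -0.082, 0, 0, 0, 0],
  [0.34, -0.174, 0, 0, 0, 0],
  [0.52, -0.266, 0, 0, 0, 0],
  [0.69, -0.353, 0, 0, 0, 0],
  [0.787, -0.402, 0, 0, 0, 0],
])

```text
t: 15.82
tool_pos: [0.5161, 0.254, 0.3029]
orientation: [-2.69, -1.623, 0.002]
force: [0.1, -0.6, 0.5]
opening: 0.0272
gripper_force: 25.0
```

Run:
```python
from h import *
s=read_state();print(s['opening'],s['gripper_force'],s['force'])
go(.517,.2485,.032)
```

```text
0.02715099144446206 25.00414604321122 [ 0.1367553  -0.56618312  0.5386733 ]
cur tip [0.5161 0.254  0.1169] yaw 62.2 -> 62.2 q6 0.85 inc [-0.022  0.017  0.424] [-0.0003  0.0003 -0.    ]
```

Call:
arm_command([
  [0.02, 0.017, 0.1, 0, 0, 0],
  [0.028, 0.017, 0.22, 0, 0, 0],
  [0.028, 0.017, 0.33, 0, 0, 0],
  [0.028, 0.017, 0.4, 0, 0, 0],
  [0.028, 0.017, 0.42, 0, 0, 0],
])

```text
t: 16.45
tool_pos: [0.5218, 0.2548, 0.2179]
orientation: [-2.691, -1.62, 0.004]
force: [-0.4, 0.5, -0.1]
opening: 0.0263
gripper_force: 25.0
```

Call:
arm_command([
  [0, 0, 0, 0, 0, 0],
  [0, 0, 0, 0, 0, 0],
  [0, 0, 0, 0, 0, 0],
  [0, 0, 0, 0, 0, 0],
  [0, 0, 0, 0, 0, 0],
], fingers=0.28)

```text
t: 17.08
tool_pos: [0.5223, 0.2559, 0.22]
orientation: [2.691, 1.621, 0.001]
force: [-0.5, -0.2, 0.4]
opening: 0.0334
gripper_force: 0.0
```

Call:
arm_command([
  [0, 0, -0.1, 0, 0, 0],
  [0, 0, -0.22, 0, 0, 0],
  [0, 0, -0.34, 0, 0, 0],
  [0, 0, -0.43, 0, 0, 0],
  [0, 0, -0.45, 0, 0, 0],
])

```text
t: 17.7
tool_pos: [0.5228, 0.2561, 0.3121]
orientation: [2.69, 1.621, 0.005]
force: [0.5, -0.3, 0.5]
opening: 0.0336
gripper_force: 0.0
```

Run:
```python
from h import *
s=read_state();print(s['opening'],s['gripper_force'],s['force'])
go(.5083,-.3367,.11)
c=snap('top','t2.png'); i=cv2.imread('pics/t2.png'); a=i[160:280,155:475]
cv2.imwrite('pics/t2c.png',cv2.resize(a,None,fx=2.5,fy=2.5,interpolation=cv2.INTER_CUBIC))
```

```text
0.03362956115540352 0.0 [ 0.45936401 -0.25335636  0.47572845]
cur tip [0.5228 0.2561 0.1261] yaw 62.1 -> 62.1 q6 0.85 inc [-2.654  1.321  0.077] [ 0.0007 -0.0008 -0.    ]
```

View pics/t2c.png

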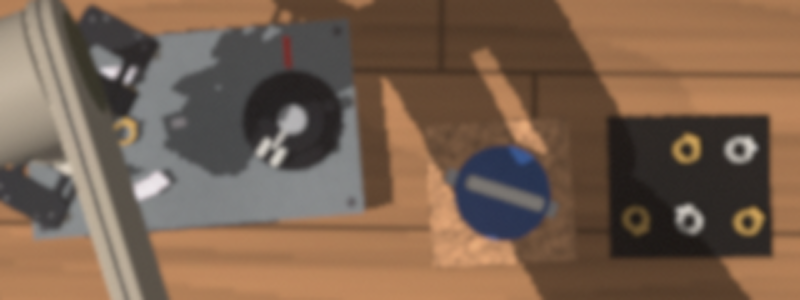

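Ring 1 is in the pot at crop (127,130). The other rings and the cover are undisturbed. Going for ring 2.

Call:
arm_command([
  [-0.13, 0.065, 0, 0, 0, 0],
  [-0.31, 0.154, 0, 0, 0, 0],
  [-0.5, 0.249, 0, 0, 0, 0],
  [-0.69, 0.343, 0, 0, 0, 0],
  [-0.885, 0.44, 0, 0, 0, 0],
], fingers=0.14)

```text
t: 18.38
tool_pos: [0.5167, 0.057, 0.3086]
orientation: [-2.69, -1.621, 0.003]
force: [-0.3, 0.3, 0.2]
opening: 0.0399
gripper_force: 0.0
```

Call:
arm_command([
  [-0.18, 0.09, 0, 0, 0, 0],
  [-0.36, 0.18, 0, 0, 0, 0],
  [-0.54, 0.269, 0, 0, 0, 0],
  [-0.71, 0.353, 0, 0, 0, 0],
  [-0.885, 0.44, 0, 0, 0, 0],
])

```text
t: 19.0
tool_pos: [0.5118, -0.1405, 0.3086]
orientation: [-2.69, -1.62, 0.002]
force: [-0.7, -0.4, 0.1]
opening: 0.0398
gripper_force: 0.0
```

Call:
arm_command([
  [-0.2, 0.1, 0, 0, 0, 0],
  [-0.4, 0.2, 0, 0, 0, 0],
  [-0.6, 0.3, 0.1, 0, 0, 0],
  [-0.78, 0.39, 0.2, 0, 0, 0],
  [-0.885, 0.44, 0.3, 0, 0, 0],
])

```text
t: 19.62
tool_pos: [0.5066, -0.3387, 0.2479]
orientation: [-2.691, -1.619, 0.001]
force: [0.5, 0.4, 0.0]
opening: 0.0401
gripper_force: 0.0
```

Call:
arm_command([
  [0, 0, 0, 0, 0, 0],
  [0, 0, 0, 0, 0, 0],
  [0, 0, 0, 0, 0, 0],
  [0, 0, 0, 0, 0, 0],
  [0, 0, 0, 0, 0, 0],
])

```text
t: 20.25
tool_pos: [0.5077, -0.3366, 0.2504]
orientation: [2.69, 1.622, 0.001]
force: [0.4, -0.8, -0.0]
opening: 0.0397
gripper_force: 0.0
```

Run:
```python
from h import *
go(.5095,-.3372,.007)
```

```text
cur tip [ 0.5077 -0.3366  0.0644] yaw 62.2 -> 62.2 q6 -0.18 inc [0.002 0.009 0.287] [0.0003 0.0001 0.    ]
```

Call:
arm_command([
  [0.002, 0.009, 0.07, 0, 0, 0],
  [0.002, 0.009, 0.15, 0, 0, 0],
  [0.002, 0.009, 0.22, 0, 0, 0],
  [0.002, 0.009, 0.27, 0, 0, 0],
  [0.002, 0.009, 0.285, 0, 0, 0],
])

```text
t: 20.88
tool_pos: [0.5088, -0.3372, 0.1914]
orientation: [-2.69, -1.62, 0.001]
force: [-0.7, 0.1, 0.7]
opening: 0.0403
gripper_force: 0.0
```

Call:
arm_command([
  [0, 0, 0, 0, 0, 0],
  [0, 0, 0, 0, 0, 0],
  [0, 0, 0, 0, 0, 0],
  [0, 0, 0, 0, 0, 0],
  [0, 0, 0, 0, 0, 0],
], fingers=1)

```text
t: 21.5
tool_pos: [0.5094, -0.3376, 0.1932]
orientation: [2.69, 1.621, 0.0]
force: [-0.2, 0.3, 2.4]
opening: 0.0271
gripper_force: 25.0
```

Call:
arm_command([
  [0, 0, -0.12, 0, 0, 0],
  [0, 0, -0.26, 0, 0, 0],
  [0, 0, -0.4, 0, 0, 0],
  [0, 0, -0.5, 0, 0, 0],
  [0, 0, -0.525, 0, 0, 0],
])

```text
t: 22.12
tool_pos: [0.5096, -0.3378, 0.2994]
orientation: [2.689, 1.62, 0.001]
force: [-0.8, -0.2, -0.2]
opening: 0.0272
gripper_force: 25.0
```

Call:
arm_command([
  [0.12, -0.063, 0, 0, 0, 0],
  [0.29, -0.153, 0, 0, 0, 0],
  [0.47, -0.247, 0, 0, 0, 0],
  [0.66, -0.347, 0, 0, 0, 0],
  [0.85, -0.447, 0, 0, 0, 0],
])

```text
t: 22.75
tool_pos: [0.5091, -0.144, 0.2964]
orientation: [-2.69, -1.62, 0.002]
force: [0.7, -0.2, 0.4]
opening: 0.0268
gripper_force: 25.0
```

Call:
arm_command([
  [0.17, -0.089, 0, 0, 0, 0],
  [0.34, -0.179, 0, 0, 0, 0],
  [0.51, -0.268, 0, 0, 0, 0],
  [0.68, -0.358, 0, 0, 0, 0],
  [0.85, -0.447, 0, 0, 0, 0],
])

```text
t: 23.38
tool_pos: [0.5095, 0.0479, 0.2965]
orientation: [-2.69, -1.621, 0.002]
force: [0.8, 0.1, -0.3]
opening: 0.027
gripper_force: 25.0
```

Call:
arm_command([
  [0.18, -0.095, 0, 0, 0, 0],
  [0.38, -0.2, 0, 0, 0, 0],
  [0.58, -0.305, 0, 0, 0, 0],
  [0.76, -0.4, 0, 0, 0, 0],
  [0.85, -0.447, 0, 0, 0, 0],
])

```text
t: 24.0
tool_pos: [0.5098, 0.2404, 0.2965]
orientation: [-2.689, -1.623, 0.003]
force: [-0.1, -0.9, 0.0]
opening: 0.0268
gripper_force: 25.0
```

Call:
arm_command([
  [0, 0, 0.05, 0, 0, 0],
  [0, 0, 0.12, 0, 0, 0],
  [0, 0, 0.2, 0, 0, 0],
  [0, 0, 0.25, 0, 0, 0],
  [0, 0, 0.25, 0, 0, 0],
])

```text
t: 24.62
tool_pos: [0.51, 0.238, 0.2462]
orientation: [-2.691, -1.62, 0.004]
force: [-0.2, 0.8, -0.2]
opening: 0.0269
gripper_force: 25.0
```

Run:
```python
from h import *
s=read_state();print(s['opening'],s['gripper_force'],s['force'])
go(.517-.0047,.2485-.0088,.036)
```

```text
0.02688929709797613 24.999964667949826 [-0.19457501  0.76868254 -0.17131728]
cur tip [0.51   0.238  0.0602] yaw 62.1 -> 62.1 q6 0.83 inc [0.013 0.006 0.121] [-0.0005  0.0006 -0.    ]
```

Call:
arm_command([
  [0.013, 0.006, 0.03, 0, 0, 0],
  [0.013, 0.006, 0.06, 0, 0, 0],
  [0.013, 0.006, 0.09, 0, 0, 0],
  [0.013, 0.006, 0.115, 0, 0, 0],
  [0.013, 0.006, 0.115, 0, 0, 0],
])

```text
t: 25.25
tool_pos: [0.5125, 0.2404, 0.2241]
orientation: [-2.691, -1.621, 0.002]
force: [-0.6, 0.8, -0.3]
opening: 0.0272
gripper_force: 25.0
```

Call:
arm_command([
  [0, 0, 0, 0, 0, 0],
  [0, 0, 0, 0, 0, 0],
  [0, 0, 0, 0, 0, 0],
  [0, 0, 0, 0, 0, 0],
  [0, 0, 0, 0, 0, 0],
], fingers=0.28)

```text
t: 25.88
tool_pos: [0.5128, 0.2405, 0.2248]
orientation: [2.691, 1.621, 0.0]
force: [0.7, -0.9, 0.2]
opening: 0.0331
gripper_force: 0.0
```

Call:
arm_command([
  [0, 0, -0.1, 0, 0, 0],
  [0, 0, -0.22, 0, 0, 0],
  [0, 0, -0.34, 0, 0, 0],
  [0, 0, -0.4, 0, 0, 0],
  [0, 0, -0.4, 0, 0, 0],
])

```text
t: 26.5
tool_pos: [0.5132, 0.2407, 0.3064]
orientation: [2.69, 1.621, 0.004]
force: [-0.4, 0.6, -0.3]
opening: 0.0332
gripper_force: 0.0
```

Call:
arm_command([
  [-0.17, 0.065, 0, 0, 0, 0],
  [-0.37, 0.142, 0, 0, 0, 0],
  [-0.58, 0.223, 0, 0, 0, 0],
  [-0.79, 0.304, 0, 0, 0, 0],
  [-1.0, 0.385, 0, 0, 0, 0],
], fingers=0.14)

```text
t: 27.12
tool_pos: [0.4865, 0.0264, 0.3036]
orientation: [-2.69, -1.621, 0.002]
force: [-0.3, 0.5, -0.3]
opening: 0.0401
gripper_force: 0.0
```

Call:
arm_command([
  [-0.2, 0.077, 0, 0, 0, 0],
  [-0.4, 0.154, 0, 0, 0, 0],
  [-0.6, 0.231, 0, 0, 0, 0],
  [-0.8, 0.308, 0, 0, 0, 0],
  [-1.0, 0.385, 0, 0, 0, 0],
])

```text
t: 27.75
tool_pos: [0.4612, -0.1863, 0.3036]
orientation: [-2.69, -1.62, 0.001]
force: [0.1, -0.2, 0.2]
opening: 0.0399
gripper_force: 0.0
```

Call:
arm_command([
  [-0.21, 0.081, 0, 0, 0, 0.006],
  [-0.43, 0.166, 0, 0, 0, 0.012],
  [-0.66, 0.254, 0.05, 0, 0, 0.018],
  [-0.88, 0.339, 0.15, 0, 0, 0.024],
  [-1.0, 0.385, 0.25, 0, 0, 0.03],
])

```text
t: 28.38
tool_pos: [0.4355, -0.3999, 0.2531]
orientation: [-2.765, -1.489, 0.001]
force: [0.1, 0.3, 1.0]
opening: 0.04
gripper_force: 0.0
```

Run:
```python
from h import *
c=snap('top','t3.png'); c=snap('wrist','w3.png')
go(.4352,-.3985,.007)
print(proj(c,[.4352,-.3985,.013]),proj(c,[.436,-.284,.013]))
cv2.imwrite('pics/t3w.png',np.vstack([cv2.resize(cv2.imread('pics/t3.png')[160:280,155:475],None,fx=1.75,fy=1.75),cv2.imread('pics/w3.png')[:380]]))
```

```text
cur tip [ 0.4346 -0.3991  0.0647] yaw 56.6 -> 56.6 q6 -0.25 inc [0.004 0.003 0.289] [-0.0018 -0.0003  0.    ]
(np.float64(281.36216956819305), np.float64(228.2034271988286)) (np.float64(173.58132353498902), np.float64(70.91645787338663))
```

View pics/t3w.png

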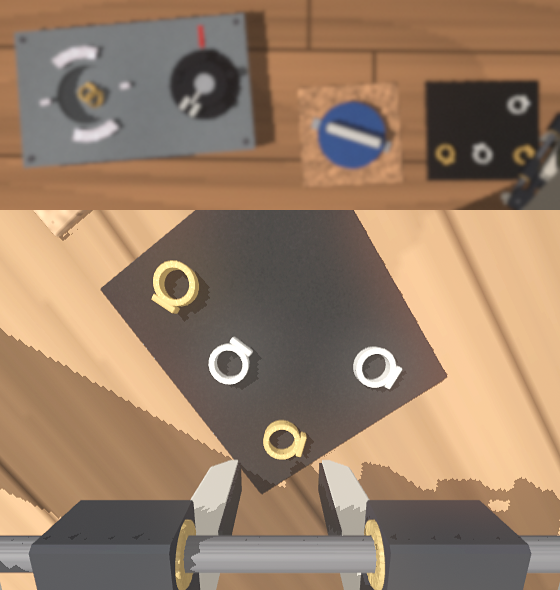

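Two brass rings are in the pot, near its centre at (90,93). Ring 4 is at wrist (282,230) and ring 3 at (176,74), both as predicted.

Call:
arm_command([
  [0.004, 0.003, 0.07, 0, 0, 0],
  [0.004, 0.003, 0.15, 0, 0, 0],
  [0.004, 0.003, 0.22, 0, 0, 0],
  [0.004, 0.003, 0.27, 0, 0, 0],
  [0.004, 0.003, 0.288, 0, 0, 0],
])

```text
t: 29.1
tool_pos: [0.4374, -0.3971, 0.1962]
orientation: [-2.763, -1.493, 0.0]
force: [0.3, 0.0, 0.7]
opening: 0.0398
gripper_force: 0.0
```

Call:
arm_command([
  [0, 0, 0, 0, 0, 0],
  [0, 0, 0, 0, 0, 0],
  [0, 0, 0, 0, 0, 0],
  [0, 0, 0, 0, 0, 0],
  [0, 0, 0, 0, 0, 0],
], fingers=1)

```text
t: 29.72
tool_pos: [0.4379, -0.3982, 0.199]
orientation: [2.762, 1.492, 0.001]
force: [-3.3, 2.2, 9.6]
opening: 0.0035
gripper_force: 27.7
```

Call:
arm_command([
  [0, 0, -0.12, 0, 0, 0],
  [0, 0, -0.26, 0, 0, 0],
  [0, 0, -0.4, 0, 0, 0],
  [0, 0, -0.5, 0, 0, 0],
  [0, 0, -0.525, 0, 0, 0],
])

```text
t: 30.35
tool_pos: [0.4379, -0.398, 0.304]
orientation: [2.762, 1.491, 0.001]
force: [0.2, -0.4, 0.0]
opening: 0.0017
gripper_force: 26.5
```

Call:
arm_command([
  [0.15, -0.072, 0, 0, 0, 0],
  [0.35, -0.168, 0, 0, 0, 0],
  [0.56, -0.269, 0, 0, 0, 0],
  [0.78, -0.374, 0, 0, 0, 0],
  [0.998, -0.479, 0, 0, 0, 0],
])

```text
t: 30.98
tool_pos: [0.4665, -0.1765, 0.301]
orientation: [-2.763, -1.492, 0.001]
force: [0.4, -0.4, 0.2]
opening: 0.0019
gripper_force: 26.5
```

Call:
arm_command([
  [0.2, -0.096, 0, 0, 0, 0],
  [0.4, -0.192, 0, 0, 0, 0],
  [0.6, -0.288, 0, 0, 0, 0],
  [0.8, -0.384, 0, 0, 0, 0],
  [0.998, -0.479, 0, 0, 0, 0],
])

```text
t: 31.6
tool_pos: [0.4958, 0.0428, 0.3011]
orientation: [-2.764, -1.492, 0.002]
force: [0.7, -0.4, -0.0]
opening: 0.0018
gripper_force: 26.5
```

Call:
arm_command([
  [0.22, -0.106, 0, 0, 0, 0],
  [0.44, -0.211, 0, 0, 0, 0],
  [0.66, -0.317, 0, 0, 0, 0],
  [0.86, -0.413, 0, 0, 0, 0],
  [0.998, -0.479, 0, 0, 0, 0],
])

```text
t: 32.22
tool_pos: [0.5252, 0.2626, 0.3008]
orientation: [-2.763, -1.494, 0.003]
force: [-0.2, -0.5, 0.0]
opening: 0.002
gripper_force: 26.5
```

Call:
arm_command([
  [0, 0, 0.05, 0, 0, 0],
  [0, 0, 0.12, 0, 0, 0],
  [0, 0, 0.2, 0, 0, 0],
  [0, 0, 0.25, 0, 0, 0],
  [0, 0, 0.25, 0, 0, 0],
])

```text
t: 32.85
tool_pos: [0.5252, 0.26, 0.2506]
orientation: [-2.765, -1.491, 0.004]
force: [0.1, 0.1, -0.4]
opening: 0.0023
gripper_force: 26.5
```

Run:
```python
from h import *
s=read_state();print(s['opening'],s['gripper_force'],s['force'])
go(.5247,.2602,.040)
```

```text
0.0022610688657530445 26.536945706466213 [ 0.09123407  0.13304938 -0.4413706 ]
cur tip [0.5252 0.26   0.0646] yaw 56.7 -> 56.7 q6 0.95 inc [-0.    -0.002  0.123] [-0.0004  0.0007 -0.    ]
```

The grip on ring 4 failed because the tips were about 6 mm too high. I'll look at the pad before retrying.

Run:
```python
from h import *
c=snap('top','t4.png')
cv2.imwrite('pics/t4c.png',cv2.resize(cv2.imread('pics/t4.png')[195:275,390:475],None,fx=5,fy=5,interpolation=cv2.INTER_CUBIC))
go(.44,-.36,.1)
```

```text
cur tip [0.5255 0.2603 0.0657] yaw 56.7 -> 56.7 q6 0.95 inc [-2.827  1.345 -0.17 ] [-0.0002  0.0002 -0.    ]
```

View pics/t4c.png

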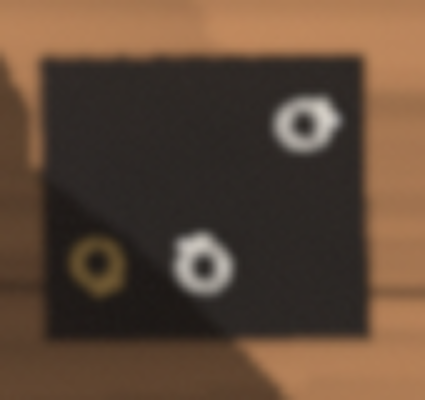

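Ring 4 is no longer on the pad. Checking the full top view.

View pics/t4.png

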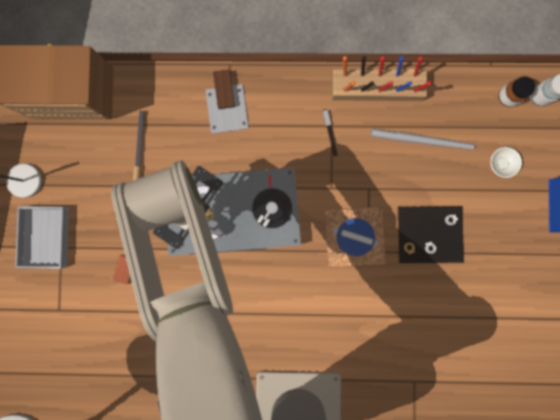

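Run:
```python
from h import *
w=snap('wrist','w4.png')['image']; s=snap('scene','s4.png')['image']; t=load('t4.png')['image']
def brass(i): 
    h=cv2.cvtColor(i,cv2.COLOR_RGB2HSV); m=cv2.inRange(h,(18,110,90),(32,255,255)); n,l,st,ce=cv2.connectedComponentsWithStats(m)
    return [(st[k,4],np.round(ce[k]).astype(int).tolist()) for k in range(1,n) if st[k,4]>6]
print('top',brass(t));print('scene',brass(s)); print('wrist',brass(w))
o=np.zeros((600,800,3),np.uint8); o[:300,:400]=cv2.resize(w,(400,300)); o[:300,400:]=cv2.resize(s[240:400,0:214],(400,300))
o[300:,:400]=cv2.resize(s[170:290,220:380],(400,300)); o[300:,400:]=cv2.resize(t[150:360,340:620],(400,300))
cv2.imwrite('pics/o4.png',o[:,:,::-1])
```

```text
top [(np.int32(31), [209, 213]), (np.int32(28), [410, 249])]
scene [(np.int32(3909), [250, 98]), (np.int32(27), [215, 72]), (np.int32(258), [309, 106]), (np.int32(7), [229, 147]), (np.int32(28), [346, 152]), (np.int32(18), [354, 157]), (np.int32(7), [310, 165]), (np.int32(601), [503, 200]), (np.int32(16), [301, 177]), (np.int32(14), [290, 181]), (np.int32(14), [301, 183]), (np.int32(7), [286, 189]), (np.int32(40), [255, 195]), (np.int32(92), [377, 201]), (np.int32(61), [235, 204]), (np.int32(40), [323, 200]), (np.int32(38), [318, 208]), (np.int32(40), [216, 213]), (np.int32(243), [182, 227]), (np.int32(84), [152, 271]), (np.int32(9), [11, 279]), (np.int32(2982), [280, 353]), (np.int32(8), [105, 334]), (np.int32(7), [271, 384])]
wrist [(np.int32(205), [280, 238]), (np.int32(203), [320, 272]), (np.int32(87), [280, 276]), (np.int32(306), [270, 345]), (np.int32(125), [288, 325]), (np.int32(114), [289, 367]), (np.int32(7690), [241, 410])]
```

View pics/o4.png

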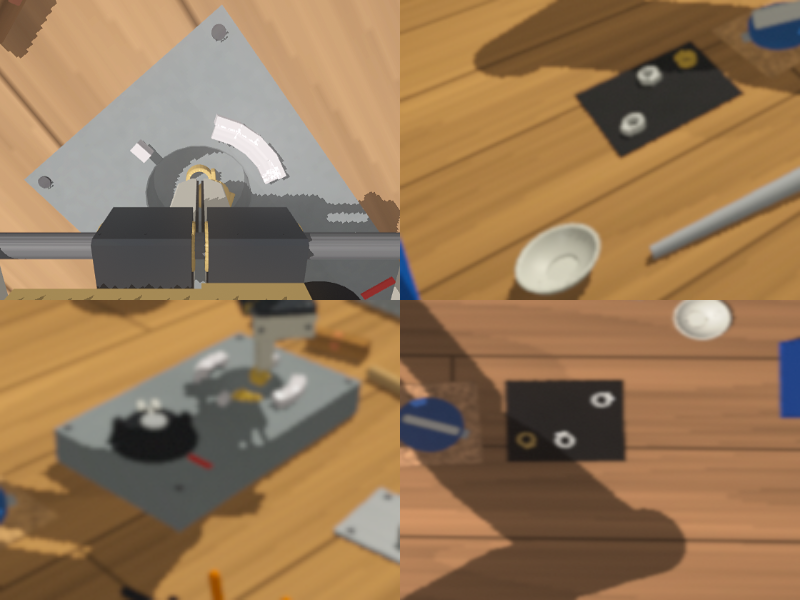

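The ring is in the fingers after all. The wrist inset shows it pinched by its wall at the tips (200,172), and the scene inset shows brass under the tips. I'll lower and release it in the pot.

Call:
arm_command([
  [-0.01, 0, 0.02, 0, 0, 0],
  [-0.02, 0, 0.04, 0, 0, 0],
  [-0.02, 0, 0.06, 0, 0, 0],
  [-0.02, 0, 0.08, 0, 0, 0],
  [-0.02, 0, 0.08, 0, 0, 0],
])

```text
t: 33.62
tool_pos: [0.5232, 0.2574, 0.2355]
orientation: [-2.764, -1.493, 0.001]
force: [-1.1, -0.0, 0.5]
opening: 0.0019
gripper_force: 26.5
```

Call:
arm_command([
  [0, 0, 0, 0, 0, 0],
  [0, 0, 0, 0, 0, 0],
  [0, 0, 0, 0, 0, 0],
  [0, 0, 0, 0, 0, 0],
  [0, 0, 0, 0, 0, 0],
], fingers=0.3)

```text
t: 34.25
tool_pos: [0.5234, 0.2574, 0.2362]
orientation: [2.764, 1.493, 0.0]
force: [-0.9, 0.8, -0.3]
opening: 0.0321
gripper_force: 0.0
```

Call:
arm_command([
  [0, 0, -0.1, 0, 0, 0],
  [0, 0, -0.2, 0, 0, 0],
  [0, 0, -0.3, 0, 0, 0],
  [0, 0, -0.33, 0, 0, 0],
  [0, 0, -0.33, 0, 0, 0],
])

```text
t: 34.88
tool_pos: [0.5236, 0.2575, 0.303]
orientation: [2.764, 1.493, 0.002]
force: [-0.0, 0.4, -0.3]
opening: 0.033
gripper_force: 0.0
```

Run:
```python
from h import *
w=snap('wrist','w5.png')['image']; s=snap('scene','s5.png')['image']
o=np.zeros((420,800,3),np.uint8); o[:,:560]=w; o[:180,560:]=cv2.resize(s[170:290,220:380],(240,180))
cv2.imwrite('pics/o5.png',o[:,:,::-1])
go(.436,-.284,.1,np.radians(115))
```

```text
cur tip [0.5231 0.2573 0.1154] yaw 56.7 -> 115.0 q6 0.95 inc [-2.502  1.12   0.079] [-3.000e-04  2.000e-04 -3.237e-01]
```

View pics/o5.png

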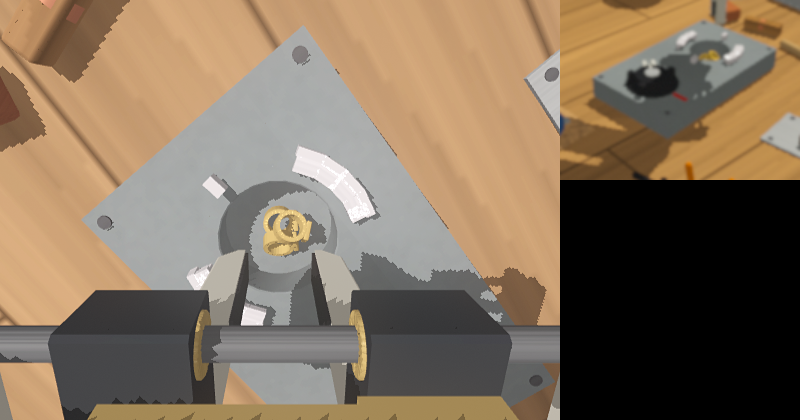

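Three castings are in the pot, piled at (287,230) inside its mouth. The left side is free for the fourth. Going for ring 3.

Call:
arm_command([
  [-0.13, 0.058, 0, 0, 0, 0],
  [-0.3, 0.134, 0, 0, 0, 0],
  [-0.47, 0.21, 0, 0, 0, 0],
  [-0.65, 0.291, 0, 0, 0, 0],
  [-0.834, 0.373, 0, 0, 0, 0],
], fingers=0.14)

```text
t: 35.6
tool_pos: [0.4936, 0.0759, 0.301]
orientation: [-2.763, -1.493, 0.003]
force: [0.7, -0.9, -0.7]
opening: 0.0399
gripper_force: 0.0
```

Call:
arm_command([
  [-0.17, 0.075, 0, 0, 0, 0],
  [-0.34, 0.15, 0, 0, 0, 0],
  [-0.51, 0.225, 0, 0, 0, 0],
  [-0.68, 0.3, 0, 0, 0, 0],
  [-0.834, 0.373, 0, 0, 0, 0],
])

```text
t: 36.22
tool_pos: [0.4644, -0.1045, 0.3011]
orientation: [-2.763, -1.492, 0.002]
force: [-0.3, 0.8, -0.2]
opening: 0.0399
gripper_force: 0.0
```

Call:
arm_command([
  [-0.18, 0.08, 0, 0, 0, -0.054],
  [-0.37, 0.165, 0, 0, 0, -0.108],
  [-0.56, 0.25, 0, 0, 0, -0.162],
  [-0.74, 0.33, 0, 0, 0, -0.216],
  [-0.834, 0.373, 0, 0, 0, -0.27],
])

```text
t: 36.85
tool_pos: [0.4352, -0.2853, 0.301]
orientation: [-1.899, -2.5, 0.0]
force: [0.5, 0.5, -0.1]
opening: 0.0403
gripper_force: 0.0
```

Call:
arm_command([
  [0, 0, 0.05, 0, 0, -0.03],
  [0, 0, 0.12, 0, 0, -0.054],
  [0, 0, 0.22, 0, 0, -0.054],
  [0, 0, 0.3, 0, 0, -0.054],
  [0, 0, 0.32, 0, 0, -0.054],
])

```text
t: 37.48
tool_pos: [0.4354, -0.2832, 0.2362]
orientation: [-1.685, -2.648, -0.001]
force: [0.1, 0.4, 0.5]
opening: 0.0401
gripper_force: 0.0
```

Call:
arm_command([
  [0, 0, 0, 0, 0, 0],
  [0, 0, 0, 0, 0, 0],
  [0, 0, 0, 0, 0, 0],
  [0, 0, 0, 0, 0, 0],
  [0, 0, 0, 0, 0, 0],
])

```text
t: 38.1
tool_pos: [0.4361, -0.2838, 0.2383]
orientation: [1.687, 2.65, -0.0]
force: [-0.3, -1.0, -0.5]
opening: 0.0399
gripper_force: 0.0
```

Run:
```python
from h import *
go(.436,-.285,.007)
t=snap('top','t6.png')['image']
h=cv2.cvtColor(t,cv2.COLOR_RGB2HSV); m=cv2.inRange(h,(16,90,60),(34,255,255)); n,l,st,ce=cv2.connectedComponentsWithStats(m)
print([(st[k,4],np.round(ce[k]).tolist()) for k in range(1,n) if st[k,4]>4 and 380<ce[k][0]<480])
w=snap('wrist','w6.png'); h=cv2.cvtColor(w['image'],cv2.COLOR_RGB2HSV); m=cv2.inRange(h,(18,90,90),(34,255,255)); n,l,st,ce=cv2.connectedComponentsWithStats(m)
print([(st[k,:].tolist(),np.round(ce[k]).tolist()) for k in range(1,n) if st[k,4]>200 and ce[k][1]<330],proj(w,[.436,-.285,.013]))
```

```text
cur tip [ 0.4361 -0.2838  0.0523] yaw 115.1 -> 115.1 q6 -1.11 inc [-0.005 -0.003  0.227] [0.     0.0001 0.    ]
[(np.int32(10), [410.0, 70.0]), (np.int32(10), [413.0, 247.0]), (np.int32(39), [406.0, 250.0])]
[([255, 217, 44, 42, 1067], [276.0, 238.0])] (np.float64(279.81527602518275), np.float64(241.08059620991688))
```

Call:
arm_command([
  [0, 0, 0.06, 0, 0, 0],
  [0, 0, 0.12, 0, 0, 0],
  [0, 0, 0.18, 0, 0, 0],
  [0, 0, 0.22, 0, 0, 0],
  [0, 0, 0.232, 0, 0, 0],
])

```text
t: 38.83
tool_pos: [0.4358, -0.2835, 0.1908]
orientation: [-1.686, -2.649, -0.0]
force: [0.7, -0.1, 0.5]
opening: 0.0398
gripper_force: 0.0
```

Call:
arm_command([
  [0, 0, 0, 0, 0, 0],
  [0, 0, 0, 0, 0, 0],
  [0, 0, 0, 0, 0, 0],
  [0, 0, 0, 0, 0, 0],
  [0, 0, 0, 0, 0, 0],
], fingers=1)

```text
t: 39.45
tool_pos: [0.4362, -0.2839, 0.1921]
orientation: [1.686, 2.65, -0.0]
force: [0.0, 0.3, 2.6]
opening: 0.0272
gripper_force: 25.0
```

Call:
arm_command([
  [0, 0, -0.12, 0, 0, 0],
  [0, 0, -0.26, 0, 0, 0],
  [0, 0, -0.4, 0, 0, 0],
  [0, 0, -0.5, 0, 0, 0],
  [0, 0, -0.525, 0, 0, 0],
])

```text
t: 40.08
tool_pos: [0.4365, -0.2841, 0.2983]
orientation: [1.685, 2.648, -0.0]
force: [0.3, -0.6, -0.5]
opening: 0.0269
gripper_force: 25.0
```

Call:
arm_command([
  [0.11, 0.071, 0, 0, 0, 0],
  [0.26, 0.168, 0, 0, 0, 0],
  [0.42, 0.271, 0, 0, 0, 0],
  [0.59, 0.381, 0, 0, 0, 0],
  [0.772, 0.499, 0, 0, 0, 0],
])

```text
t: 40.7
tool_pos: [0.4608, -0.1004, 0.2957]
orientation: [-1.687, -2.649, 0.001]
force: [0.5, 0.4, 0.0]
opening: 0.0272
gripper_force: 25.0
```

Call:
arm_command([
  [0.155, 0.1, 0, 0, 0, 0],
  [0.31, 0.2, 0, 0, 0, 0],
  [0.46, 0.297, 0, 0, 0, 0],
  [0.61, 0.394, 0, 0, 0, 0],
  [0.772, 0.499, 0, 0, 0, 0],
])

```text
t: 41.32
tool_pos: [0.4858, 0.0816, 0.2956]
orientation: [-1.686, -2.649, 0.001]
force: [0.3, 0.7, 0.1]
opening: 0.0273
gripper_force: 25.0
```

Call:
arm_command([
  [0.17, 0.11, 0, 0, 0, 0],
  [0.35, 0.226, 0, 0, 0, 0],
  [0.53, 0.343, 0, 0, 0, 0],
  [0.7, 0.452, 0, 0, 0, 0],
  [0.772, 0.499, 0, 0, 0, 0],
])

```text
t: 41.95
tool_pos: [0.5107, 0.2643, 0.2955]
orientation: [-1.684, -2.651, 0.002]
force: [-0.3, -0.7, -0.2]
opening: 0.0271
gripper_force: 25.0
```

Call:
arm_command([
  [0, 0, 0.05, 0, 0, 0],
  [0, 0, 0.12, 0, 0, 0],
  [0, 0, 0.18, 0, 0, 0],
  [0, 0, 0.2, 0, 0, 0],
  [0, 0, 0.2, 0, 0, 0],
])

```text
t: 42.58
tool_pos: [0.5111, 0.2622, 0.2563]
orientation: [-1.687, -2.649, 0.001]
force: [0.7, 0.4, -0.0]
opening: 0.0271
gripper_force: 25.0
```

Run:
```python
from h import *
s=read_state();print(s['opening'],s['gripper_force'],s['force'])
go(.511,.262,.042)
```

```text
0.02713609836659003 24.999883342534304 [ 0.69815403  0.44512604 -0.03804042]
cur tip [0.5111 0.2622 0.0703] yaw 115.0 -> 115.0 q6 -0.05 inc [-0.001 -0.001  0.141] [-0.0003 -0.      0.    ]
```

Call:
arm_command([
  [0, 0, 0.035, 0, 0, 0],
  [0, 0, 0.07, 0, 0, 0],
  [0, 0, 0.105, 0, 0, 0],
  [0, 0, 0.14, 0, 0, 0],
  [0, 0, 0.14, 0, 0, 0],
])

```text
t: 43.2
tool_pos: [0.5108, 0.2625, 0.2279]
orientation: [-1.686, -2.65, 0.002]
force: [-0.5, 0.4, 0.0]
opening: 0.027
gripper_force: 25.0
```

Call:
arm_command([
  [0, 0, 0, 0, 0, 0],
  [0, 0, 0, 0, 0, 0],
  [0, 0, 0, 0, 0, 0],
  [0, 0, 0, 0, 0, 0],
  [0, 0, 0, 0, 0, 0],
], fingers=0.28)

```text
t: 43.82
tool_pos: [0.5112, 0.2627, 0.2288]
orientation: [1.687, 2.65, 0.0]
force: [-0.0, 0.1, -0.4]
opening: 0.0334
gripper_force: 0.0
```

Call:
arm_command([
  [0, 0, -0.1, 0, 0, 0],
  [0, 0, -0.22, 0, 0, 0],
  [0, 0, -0.34, 0, 0, 0],
  [0, 0, -0.44, 0, 0, 0],
  [0, 0, -0.45, 0, 0, 0],
])

```text
t: 44.45
tool_pos: [0.5119, 0.2629, 0.3216]
orientation: [1.685, 2.648, 0.005]
force: [-0.1, -0.2, 0.3]
opening: 0.0337
gripper_force: 0.0
```

Call:
arm_command([
  [-0.1, 0, 0, 0, 0, 0.05],
  [-0.2, 0, 0, 0, 0, 0.1],
  [-0.2, 0, 0, 0, 0, 0.15],
  [-0.2, 0, 0, 0, 0, 0.2],
  [-0.2, 0, 0, 0, 0, 0.236],
], fingers=0.0)

```text
t: 45.08
tool_pos: [0.5278, 0.2262, 0.3176]
orientation: [-2.536, -1.853, 0.003]
force: [0.5, -0.1, 0.9]
opening: 0.0467
gripper_force: 0.0
```

Run:
```python
from h import *
w=snap('wrist','w7.png'); s=snap('scene','s7.png')['image']; t=snap('top','t7.png')['image']
o=np.zeros((420,800,3),np.uint8); o[:,:560]=w['image']; o[:180,560:]=cv2.resize(s[170:290,220:380],(240,180)); o[200:380,560:]=cv2.resize(t[195:275,320:427],(240,180),interpolation=cv2.INTER_CUBIC)
cv2.imwrite('pics/o7.png',o[:,:,::-1])
go(.462,-.1435,.13,np.radians(72.5))
print(proj(w,[.517,.2485,.045]))
```

```text
cur tip [0.5278 0.2263 0.1319] yaw 72.7 -> 72.5 q6 0.62 inc [-1.863  0.236  0.011] [-0.0004  0.0003  0.001 ]
(np.float64(258.12128384425824), np.float64(192.59837552200943))
```

View pics/o7.png

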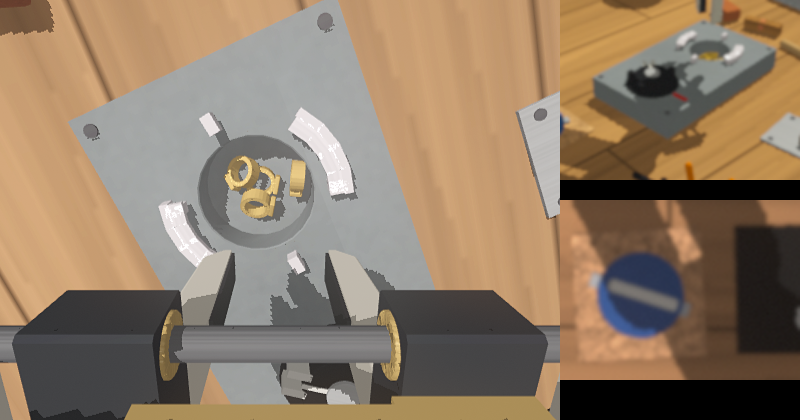

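All four castings lie in the pot below its mouth, at (240,172), (267,180), (258,205) and (298,178). The cover is still on the mat, so I'll fetch it.

Call:
arm_command([
  [-0.15, 0.019, 0, 0, 0, 0],
  [-0.34, 0.043, 0, 0, 0, 0],
  [-0.53, 0.067, 0, 0, 0, 0],
  [-0.73, 0.092, 0, 0, 0, 0],
  [-0.932, 0.118, 0, 0, 0, 0],
])

```text
t: 45.85
tool_pos: [0.4943, 0.0404, 0.3184]
orientation: [-2.529, -1.864, 0.0]
force: [0.9, 0.0, -0.1]
opening: 0.0466
gripper_force: 0.0
```

Call:
arm_command([
  [-0.2, 0.025, 0, 0, 0, 0],
  [-0.4, 0.05, 0, 0, 0, 0],
  [-0.6, 0.076, 0, 0, 0, 0],
  [-0.8, 0.101, 0, 0, 0, 0],
  [-0.932, 0.118, 0, 0, 0, 0],
])

```text
t: 46.48
tool_pos: [0.4609, -0.145, 0.3185]
orientation: [-2.53, -1.862, 0.001]
force: [-0.7, -0.5, 0.6]
opening: 0.0464
gripper_force: 0.0
```

Call:
arm_command([
  [0, 0, 0.04, 0, 0, 0],
  [0, 0, 0.12, 0, 0, 0],
  [0, 0, 0.2, 0, 0, 0],
  [0, 0, 0.25, 0, 0, 0],
  [0, 0, 0.25, 0, 0, 0],
])

```text
t: 47.1
tool_pos: [0.4611, -0.1427, 0.2673]
orientation: [-2.53, -1.859, 0.002]
force: [0.3, 0.3, 0.2]
opening: 0.046
gripper_force: 0.0
```

Run:
```python
from h import *
go(.462,-.1435,.027,np.radians(72.5))
w=snap('wrist','w8.png');h=cv2.cvtColor(w['image'],cv2.COLOR_RGB2HSV); m=cv2.inRange(h,(100,120,60),(125,255,255)); n,l,st,ce=cv2.connectedComponentsWithStats(m)
print([(st[k].tolist(),ce[k]) for k in range(1,n) if st[k,4]>500], proj(w,[.462,-.1435,.046]))
m=cv2.inRange(h,(0,0,150),(180,40,255)); n,l,st,ce=cv2.connectedComponentsWithStats(m)
print([(st[k].tolist(),np.round(ce[k])) for k in range(1,n) if st[k,4]>500])
```

```text
cur tip [ 0.4611 -0.1427  0.0813] yaw 72.6 -> 72.5 q6 -0.1 inc [-0.002  0.006  0.271] [-0.0008 -0.0001  0.0007]
[([221, 184, 50, 109, 941], array([253.41445271, 254.30924548])), ([306, 218, 42, 71, 1443], array([319.01455301, 250.04365904]))] (np.float64(283.53770583547475), np.float64(241.6637597401148))
[([271, 174, 23, 115, 2300], array([282., 226.])), ([181, 250, 51, 56, 1351], array([206., 276.])), ([328, 250, 51, 71, 2030], array([355., 286.]))]
```

Call:
arm_command([
  [-0.002, 0.005, 0.06, 0, 0, 0],
  [-0.002, 0.005, 0.13, 0, 0, 0],
  [-0.002, 0.005, 0.2, 0, 0, 0],
  [-0.002, 0.005, 0.25, 0, 0, 0],
  [-0.002, 0.005, 0.27, 0, 0, 0],
])

```text
t: 47.78
tool_pos: [0.4619, -0.144, 0.2136]
orientation: [-2.531, -1.858, 0.001]
force: [-0.2, -0.5, 0.5]
opening: 0.0463
gripper_force: 0.0
```

Call:
arm_command([
  [0, 0, 0, 0, 0, 0],
  [0, 0, 0, 0, 0, 0],
  [0, 0, 0, 0, 0, 0],
  [0, 0, 0, 0, 0, 0],
  [0, 0, 0, 0, 0, 0],
], fingers=1, force=55)

```text
t: 48.4
tool_pos: [0.4624, -0.1441, 0.2151]
orientation: [2.532, 1.859, 0.0]
force: [-1.5, 1.1, 4.3]
opening: 0.0133
gripper_force: 55.0
```

Call:
arm_command([
  [0, 0, -0.05, 0, 0, 0],
  [0, 0, -0.15, 0, 0, 0],
  [0, 0, -0.28, 0, 0, 0],
  [0, 0, -0.42, 0, 0, 0],
  [0, 0, -0.5, 0, 0, 0],
])

```text
t: 49.02
tool_pos: [0.4625, -0.1442, 0.3164]
orientation: [2.531, 1.858, 0.001]
force: [0.0, -0.2, -3.8]
opening: 0.0135
gripper_force: 55.0
```

Run:
```python
from h import *
go(.517,.2487,.12,np.radians(72.7))
```

```text
cur tip [ 0.4625 -0.1442  0.1304] yaw 72.6 -> 72.7 q6 -0.1 inc [ 1.956 -0.329  0.051] [ 0.0006  0.0001 -0.0007]
```

Call:
arm_command([
  [0.15, -0.025, 0, 0, 0, 0],
  [0.35, -0.059, 0, 0, 0, 0],
  [0.55, -0.093, 0, 0, 0, 0],
  [0.76, -0.128, 0, 0, 0, 0],
  [0.978, -0.165, 0, 0, 0, 0],
])

```text
t: 49.65
tool_pos: [0.4892, 0.0537, 0.3144]
orientation: [-2.532, -1.859, 0.001]
force: [-0.7, -0.3, -2.6]
opening: 0.0134
gripper_force: 55.0
```

Call:
arm_command([
  [0.2, -0.034, 0, 0, 0, 0],
  [0.42, -0.071, 0, 0, 0, 0],
  [0.64, -0.108, 0, 0, 0, 0],
  [0.84, -0.141, 0, 0, 0, 0],
  [0.978, -0.165, 0, 0, 0, 0],
])

```text
t: 50.28
tool_pos: [0.5162, 0.2507, 0.3141]
orientation: [-2.531, -1.86, 0.002]
force: [0.5, -0.7, -3.4]
opening: 0.0137
gripper_force: 55.0
```

Call:
arm_command([
  [0, 0, 0.05, 0, 0, 0],
  [0, 0, 0.1, 0, 0, 0],
  [0, 0, 0.15, 0, 0, 0],
  [0, 0, 0.15, 0, 0, 0],
  [0, 0, 0.15, 0, 0, 0],
])

```text
t: 50.9
tool_pos: [0.5166, 0.2485, 0.2849]
orientation: [2.533, 1.858, 0.0]
force: [0.7, 0.6, -4.0]
opening: 0.0133
gripper_force: 55.0
```

Run:
```python
from h import *
s=read_state();print(s['opening'],s['force'])
go(.5171,.2488,.0701,np.radians(72.7))
```

```text
0.013309125529653514 [ 0.73998781  0.5544727  -3.9783534 ]
cur tip [0.5166 0.2485 0.0989] yaw 72.5 -> 72.7 q6 0.66 inc [0.002 0.002 0.144] [ 0.     -0.     -0.0009]
```

Call:
arm_command([
  [0.002, 0.002, 0.03, 0, 0, 0],
  [0.002, 0.002, 0.06, 0, 0, 0],
  [0.002, 0.002, 0.09, 0, 0, 0],
  [0.002, 0.002, 0.11, 0, 0, 0],
  [0.002, 0.002, 0.125, 0, 0, 0],
])

```text
t: 51.52
tool_pos: [0.5169, 0.2492, 0.2593]
orientation: [-2.532, -1.859, 0.001]
force: [0.9, 0.0, -3.3]
opening: 0.0138
gripper_force: 55.0
```

Call:
arm_command([
  [0, 0, 0.004, 0, 0, 0],
  [0, 0, 0.008, 0, 0, 0],
  [0, 0, 0.012, 0, 0, 0],
  [0, 0, 0.016, 0, 0, 0],
  [0, 0, 0.018, 0, 0, 0],
])

```text
t: 52.15
tool_pos: [0.517, 0.2492, 0.2562]
orientation: [2.532, 1.859, 0.0]
force: [0.2, 0.2, 1.9]
opening: 0.0135
gripper_force: 55.0
```

Seated at the expected height. Twisting clockwise.

Call:
arm_command([
  [0, 0, 0, 0, 0, 0.037],
  [0, 0, 0, 0, 0, 0.074],
  [0, 0, 0, 0, 0, 0.111],
  [0, 0, 0, 0, 0, 0.148],
  [0, 0, 0, 0, 0, 0.185],
])

```text
t: 52.78
tool_pos: [0.517, 0.2492, 0.2562]
orientation: [-2.961, -1.05, -0.0]
force: [0.4, 0.2, -3.2]
opening: 0.0136
gripper_force: 55.0
```

Call:
arm_command([
  [0, 0, 0, 0, 0, 0.037],
  [0, 0, 0, 0, 0, 0.074],
  [0, 0, 0, 0, 0, 0.111],
  [0, 0, 0, 0, 0, 0.148],
  [0, 0, 0, 0, 0, 0.188],
])

```text
t: 53.4
tool_pos: [0.517, 0.2492, 0.2562]
orientation: [3.138, 0.143, 0.0]
force: [-1.6, -2.2, -1.0]
opening: 0.0135
gripper_force: 55.0
```

Run:
```python
from h import *
s=read_state();print(s['opening'],s['force'],s['wrist_torque']); go(.517,.2487,.0701,np.radians(5.7))
```

```text
0.013470664258879744 [-1.64359813 -2.23945418 -1.03760517] [-0.5229809   0.3693206   0.24019425]
cur tip [0.517  0.2492 0.0702] yaw 5.2 -> 5.7 q6 1.84 inc [-0.     0.002  0.   ] [ 0.     -0.     -0.0027]
```

Turned to 5.2° against the finisher's 5.7°, at the right height. Releasing and moving above the wheel.

Call:
arm_command([
  [0, 0, 0, 0, 0, 0],
  [0, 0, 0, 0, 0, 0],
  [0, 0, 0, 0, 0, 0],
  [0, 0, 0, 0, 0, 0],
  [0, 0, 0, 0, 0, 0],
], fingers=0.2)

```text
t: 54.02
tool_pos: [0.517, 0.2492, 0.2562]
orientation: [-3.138, -0.15, -0.0]
force: [0.1, -0.4, -0.1]
opening: 0.0371
gripper_force: 0.0
```

Call:
arm_command([
  [0, 0, -0.08, 0, 0, 0],
  [0, 0, -0.18, 0, 0, 0],
  [0, 0, -0.28, 0, 0, 0],
  [0, 0, -0.38, 0, 0, 0],
  [0, 0, -0.4, 0, 0, 0],
])

```text
t: 54.65
tool_pos: [0.5177, 0.2494, 0.339]
orientation: [-3.137, -0.149, -0.006]
force: [0.2, 0.8, 0.1]
opening: 0.037
gripper_force: 0.0
```

Call:
arm_command([
  [0, 0.15, 0, 0, 0, 0],
  [0, 0.35, 0, 0, 0, 0],
  [0, 0.55, 0, 0, 0, 0],
  [0, 0.75, 0, 0, 0, 0],
  [0, 0.87, 0, 0, 0, 0],
], fingers=1, force=20)

```text
t: 55.28
tool_pos: [0.5333, 0.0742, 0.3357]
orientation: [3.138, 0.147, -0.001]
force: [0.2, -0.5, -0.5]
opening: 0.0005
gripper_force: 0.0
```

Call:
arm_command([
  [0, 0, 0, 0, 0, 0],
  [0, 0, 0, 0, 0, 0],
  [0, 0, 0, 0, 0, 0],
  [0, 0, 0, 0, 0, 0],
  [0, 0, 0, 0, 0, 0],
])

```text
t: 55.9
tool_pos: [0.5334, 0.0765, 0.3361]
orientation: [-3.138, -0.15, -0.0]
force: [0.1, -0.1, 0.5]
opening: 0.0005
gripper_force: 0.0
```

Run:
```python
from h import *
w=snap('wrist','w9.png'); print(proj(w,[.5345,.0744,.067])); go(.5345,.0744,.1)
cv2.imwrite('pics/w9s.png',cv2.imread('pics/w9.png'))
```

```text
(np.float64(282.3454756867133), np.float64(215.7325544473249))
cur tip [0.5334 0.0763 0.1501] yaw 5.5 -> 5.5 q6 1.52 inc [0.004 0.01  0.251] [0. 0. 0.]
```

View pics/w9s.png

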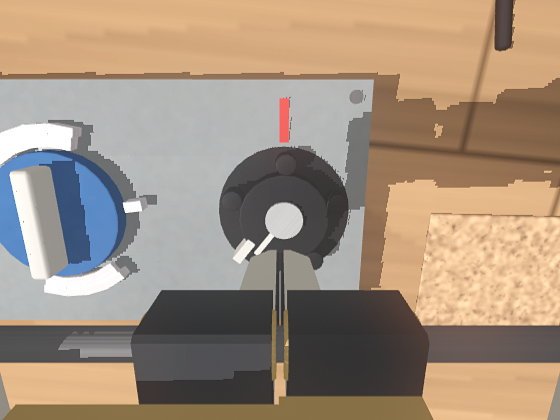

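The cover sits under its claws. The wheel's hub is at (284,220), black lobes are at (286,165), (231,200) and (316,261), and the white lobe is at about (243,251). I'll compute the wheel angle and check the cover's bar against its projection.

Run:
```python
from h import *
w=load('w9.png'); H=np.array([.5345,.0744,.067])
for p in[(286,165),(231,200),(316,261),(258,252),(243,251)]:
    d=ray(w,*p,.067)-H; print(p,np.round(np.hypot(*d[:2]),4),np.degrees(np.arctan2(d[1],d[0])))
print(ray(w,284,220,.07))
r=np.radians(5.3); 
for a,b in[(.04,.007),(.04,-.007),(-.04,.007),(-.04,-.007)]:
    print(np.round(proj(w,[.517+a*np.cos(r)-b*np.sin(r),.249+a*np.sin(r)+b*np.cos(r),.087])))
print(proj(w,[*(H[:2]+.06*np.array([np.cos(np.radians(5.7)),np.sin(np.radians(5.7))])),.045]))
```

```text
(286, 165) 0.0379 1.7184326149153593
(231, 200) 0.0396 77.78183101056297
(316, 261) 0.0449 -138.97784403257873
(258, 252) 0.0345 152.9351329620756
(243, 251) 0.0413 138.75286042313346
[0.53225774 0.07297292 0.07      ]
[  5. 167.]
[ 27. 167.]
[ 29. 278.]
[ 49. 278.]
(np.float64(282.0858717183645), np.float64(131.2753411775642))
```

Call:
arm_command([
  [0, 0, 0, 0, 0, -0.05],
  [0, 0, 0, 0, 0, -0.1],
  [0, 0, 0, 0, 0, -0.15],
  [0, 0, 0, 0, 0, -0.2],
  [0, 0, 0, 0, 0, -0.25],
])

```text
t: 56.58
tool_pos: [0.5335, 0.0761, 0.3361]
orientation: [2.839, 1.346, -0.0]
force: [-0.2, -0.2, 0.7]
opening: 0.0005
gripper_force: 0.0
```

Call:
arm_command([
  [0, 0, 0, 0, 0, -0.05],
  [0, 0, 0, 0, 0, -0.1],
  [0, 0, 0, 0, 0, -0.15],
  [0, 0, 0, 0, 0, -0.2],
  [0, 0, 0, 0, 0, -0.25],
])

```text
t: 57.2
tool_pos: [0.5335, 0.0761, 0.3361]
orientation: [2.107, 2.33, -0.0]
force: [-0.3, 1.0, 0.7]
opening: 0.0009
gripper_force: 0.0
```

Call:
arm_command([
  [0, 0, 0, 0, 0, -0.05],
  [0, 0, 0, 0, 0, -0.1],
  [0, 0, 0, 0, 0, -0.15],
  [0, 0, 0, 0, 0, -0.194],
  [0, 0, 0, 0, 0, -0.194],
])

```text
t: 57.82
tool_pos: [0.5335, 0.076, 0.3362]
orientation: [1.32, 2.851, 0.0]
force: [1.1, 0.4, 0.6]
opening: 0.0005
gripper_force: 0.0
```

Run:
```python
from h import *
go(.5743,.1084,.054,np.radians(130.5))
w=snap('wrist','w10.png'); cv2.imwrite('pics/x.png',w['image'])
H=np.array([.534,.074])
h=cv2.cvtColor(w['image'],cv2.COLOR_RGB2HSV); m=cv2.inRange(h,(0,0,185),(180,50,255)); n,l,st,ce=cv2.connectedComponentsWithStats(m)
for k in range(1,n):
    p=ray(w,*ce[k],.067)[:2]-H
    if st[k,4]>15 and np.hypot(*p)<.06: print(st[k].tolist(),np.hypot(*p),np.degrees(np.arctan2(p[1],p[0])))
```

```text
cur tip [0.5335 0.076  0.1502] yaw 130.3 -> 130.5 q6 -0.66 inc [-0.009  0.26   0.481] [ 0.      0.     -0.0011]
[263, 150, 17, 32, 305] 0.04252657853254881 138.03752411623506
[241, 157, 17, 32, 337] 0.04314644385874794 160.2950020123464
[258, 175, 38, 64, 1232] 0.004849594617282892 171.35852776230618
[240, 250, 36, 54, 1133] 0.04464968504477034 -68.15171601339532
[284, 250, 36, 55, 1148] 0.04474762044067365 -30.479899222115144
```

The notch measures 149.2° in the world, so the wheel is at about 2.5 rad. Lowering the closed fingers into the lobe gap.

Call:
arm_command([
  [-0.009, 0.1, 0, 0, 0, 0],
  [-0.009, 0.2, 0, 0, 0, 0],
  [-0.009, 0.26, 0, 0, 0, 0],
  [-0.009, 0.26, 0.05, 0, 0, 0],
  [-0.009, 0.26, 0.15, 0, 0, 0],
])

```text
t: 58.5
tool_pos: [0.5742, 0.1081, 0.3056]
orientation: [1.319, 2.85, 0.001]
force: [-0.3, 0.5, -0.9]
opening: 0.0006
gripper_force: 0.0
```

Call:
arm_command([
  [0, 0, 0.1, 0, 0, 0],
  [0, 0, 0.2, 0, 0, 0],
  [0, 0, 0.28, 0, 0, 0],
  [0, 0, 0.32, 0, 0, 0],
  [0, 0, 0.33, 0, 0, 0],
])

```text
t: 59.12
tool_pos: [0.5742, 0.1082, 0.2396]
orientation: [-1.319, -2.851, 0.001]
force: [0.2, -0.6, 0.4]
opening: 0.0002
gripper_force: 0.0
```

Run:
```python
from h import *
s=read_state(); print(s['force']); go(.5743,.1084,.054,np.radians(130.5))
# rows for rotation about the hub (hub at tool y = -0.053): world cw => tool +z turn a
for step in (9,):
    for k in range(1,6):
        a=np.radians(step*k); c=np.array([0,-.053]); M=np.array([[np.cos(a),-np.sin(a)],[np.sin(a),np.cos(a)]])
        print(np.round((c-M@c)/.2,4),round(a/np.pi,4))
```

```text
[ 0.23390668 -0.56562131  0.42412095]
cur tip [0.5742 0.1082 0.0536] yaw 130.4 -> 130.5 q6 -0.61 inc [ 0.     0.001 -0.002] [-0.0002 -0.0001 -0.0008]
[-0.0415 -0.0033] 0.05
[-0.0819 -0.013 ] 0.1
[-0.1203 -0.0289] 0.15
[-0.1558 -0.0506] 0.2
[-0.1874 -0.0776] 0.25
```

Call:
arm_command([
  [-0.0415, -0.0033, 0, 0, 0, 0.05],
  [-0.0819, -0.013, 0, 0, 0, 0.1],
  [-0.1203, -0.0289, 0, 0, 0, 0.15],
  [-0.1558, -0.0506, 0, 0, 0, 0.2],
  [-0.1874, -0.0776, 0, 0, 0, 0.25],
])

```text
t: 59.75
tool_pos: [0.5874, 0.0697, 0.2412]
orientation: [2.314, 2.123, 0.003]
force: [0.5, 1.4, -2.1]
opening: 0.0005
gripper_force: 1.0
```

Call:
arm_command([
  [-0.0415, -0.0033, 0, 0, 0, 0.05],
  [-0.0819, -0.013, 0, 0, 0, 0.1],
  [-0.1203, -0.0289, 0, 0, 0, 0.15],
  [-0.1558, -0.0506, 0, 0, 0, 0.2],
  [-0.1874, -0.0776, 0, 0, 0, 0.25],
])

```text
t: 60.38
tool_pos: [0.5691, 0.0333, 0.2415]
orientation: [2.95, 1.075, 0.005]
force: [2.6, 0.1, -0.2]
opening: 0.0006
gripper_force: 1.0
```

```bash
cat >> h.py <<'E'
def wheel(cam,f,lo=185):
    w=snap(cam,f); H=np.array([.534,.074]); h=cv2.cvtColor(w['image'],cv2.COLOR_RGB2HSV)
    m=cv2.inRange(h,(0,0,lo),(180,60,255)); n,l,st,ce=cv2.connectedComponentsWithStats(m)
    for k in range(1,n):
        p=ray(w,*ce[k],.067)[:2]-H
        if st[k,4]>5 and np.hypot(*p)<.06: print(st[k].tolist(),np.round(np.hypot(*p),4),np.degrees(np.arctan2(p[1],p[0])))
E
python3 - <<'E'
from h import *
s=read_state(); print(s['force']); go(.534+.053*np.cos(np.radians(-49.5)),.074+.053*np.sin(np.radians(-49.5)),.054,np.radians(40.5))
wheel('wrist','w11.png'); print(); wheel('top','t11.png',150)
E
```

```text
[ 2.62880177  0.08670837 -0.17224076]
cur tip [0.5691 0.0333 0.0555] yaw 40.1 -> 40.5 q6 0.84 inc [-0.001 -0.004  0.008] [ 0.0008 -0.0008 -0.0025]
[108, 186, 40, 44, 703] 0.0383 64.30204780145493
[116, 223, 79, 82, 2181] 0.0061 98.80965987460314
[257, 250, 19, 13, 123] 0.0497 -36.80414853724359
[270, 259, 6, 7, 18] 0.0514 -41.29546959075041
[273, 293, 2, 10, 19] 0.052 -62.220320127237855

[266, 203, 9, 8, 44] 0.0033 66.1939311745675
[278, 203, 11, 8, 52] 0.0286 -87.942548018146
```

Call:
arm_command([
  [-0.0415, -0.0033, 0, 0, 0, 0.05],
  [-0.0819, -0.013, 0, 0, 0, 0.1],
  [-0.1203, -0.0289, 0, 0, 0, 0.15],
  [-0.1558, -0.0506, 0, 0, 0, 0.2],
  [-0.1874, -0.0776, 0, 0, 0, 0.25],
])

```text
t: 61.1
tool_pos: [0.5302, 0.021, 0.2412]
orientation: [3.139, -0.129, 0.004]
force: [1.7, -1.1, 0.2]
opening: 0.0003
gripper_force: 1.0
```

Call:
arm_command([
  [-0.0415, -0.0033, 0, 0, 0, 0.05],
  [-0.0819, -0.013, 0, 0, 0, 0.1],
  [-0.0819, -0.013, 0, 0, 0, 0.1],
  [-0.0819, -0.013, 0, 0, 0, 0.1],
  [-0.0819, -0.013, 0, 0, 0, 0.1],
])

```text
t: 61.72
tool_pos: [0.5137, 0.0251, 0.2402]
orientation: [-3.081, 0.612, -0.0]
force: [-0.3, -0.2, 0.3]
opening: 0.0004
gripper_force: 0.2
```

Run:
```python
from h import *
s=read_state(); print(s['force'],s['wrist_torque']); a=np.radians(-112.5); go(.534+.053*np.cos(a),.074+.053*np.sin(a),.054,np.radians(-22.5))
wheel('wrist','w12.png'); print(); wheel('wrist','w12.png',215)
w=load('w12.png')
h=cv2.cvtColor(w['image'],cv2.COLOR_RGB2HSV); m=cv2.inRange(h,(0,150,100),(6,255,255)); n,l,st,ce=cv2.connectedComponentsWithStats(m)
for k in range(1,n):
    p=ray(w,*ce[k],.045)[:2]-[.534,.074]
    if st[k,4]>30: print('red',st[k].tolist(),np.hypot(*p),np.degrees(np.arctan2(p[1],p[0])))
for d in(0,5.7,12): print(d,proj(w,[.534+.048*np.cos(np.radians(d)),.074+.048*np.sin(np.radians(d)),.067]))
```

```text
[-0.32508303 -0.22191807  0.27385478] [ 0.01343981  0.14159606 -0.03863968]
cur tip [0.5137 0.0251 0.0542] yaw -22.5 -> -22.5 q6 1.91 inc [-0.     0.     0.001] [-0.     -0.      0.0001]
[118, 182, 39, 44, 692] 0.0379 -5.279393241591503
[124, 219, 34, 40, 382] 0.0225 8.133339753413905
[274, 218, 4, 5, 12] 0.059 -83.75363714395012
[271, 222, 4, 6, 10] 0.0568 -84.77588409150493
[141, 256, 59, 46, 1436] 0.0023 84.37261410777636
[46, 275, 9, 14, 75] 0.0576 70.07437106772059
[102, 306, 16, 12, 21] 0.0362 98.60483168755985
[119, 318, 7, 6, 7] 0.0355 111.47200338248169
[130, 364, 3, 4, 6] 0.0566 132.50956920721381

[118, 182, 38, 40, 614] 0.0385 -5.219510373663158
[88, 201, 38, 43, 623] 0.038 20.661139230992173
[124, 219, 33, 40, 364] 0.0224 8.162983868537124
[141, 256, 59, 46, 1406] 0.0023 85.99397969022384
red [81, 111, 50, 64, 952] 0.06944300133725831 5.281518552820033
0 (np.float64(118.48927585372084), np.float64(185.9284567865984))
5.7 (np.float64(109.44486062898613), np.float64(190.39533325780823))
12 (np.float64(100.2645955145708), np.float64(196.34435840300418))
```

The notch is about 2.5° short of the mark, so one small push more and then back off.

Call:
arm_command([
  [-0.007, 0, 0, 0, 0, 0.008],
  [-0.014, 0, 0, 0, 0, 0.017],
  [-0.014, 0, 0, 0, 0, 0.017],
  [-0.014, 0, 0, 0, 0, 0.017],
  [-0.014, 0, 0, 0, 0, 0.017],
])

```text
t: 62.45
tool_pos: [0.5109, 0.0261, 0.2402]
orientation: [-3.063, 0.698, -0.0]
force: [1.5, 0.4, -0.4]
opening: 0.0003
gripper_force: 0.7
```

Call:
arm_command([
  [0.02, 0.02, 0, 0, 0, 0],
  [0.02, 0.04, -0.08, 0, 0, 0],
  [0.02, 0.04, -0.25, 0, 0, 0],
  [0.02, 0.04, -0.45, 0, 0, 0],
  [0.02, 0.04, -0.6, 0, 0, 0],
])

```text
t: 63.08
tool_pos: [0.511, 0.0168, 0.3632]
orientation: [-3.063, 0.699, -0.003]
force: [-0.3, -0.2, -0.7]
opening: 0.0007
gripper_force: 0.0
```

Call:
arm_command([
  [0, 0, 0, 0, 0, 0],
  [0, 0, 0, 0, 0, 0],
  [0, 0, 0, 0, 0, 0],
  [0, 0, 0, 0, 0, 0],
  [0, 0, 0, 0, 0, 0],
])

```text
t: 63.7
tool_pos: [0.5109, 0.0172, 0.3595]
orientation: [3.063, -0.699, -0.002]
force: [-0.1, 0.1, 0.1]
opening: 0.0005
gripper_force: 0.0
```

Run:
```python
from h import *
print(read_state()['force'])
wheel('wrist','w13.png',215)
w=load('w13.png')
h=cv2.cvtColor(w['image'],cv2.COLOR_RGB2HSV); m=cv2.inRange(h,(0,150,100),(6,255,255)); n,l,st,ce=cv2.connectedComponentsWithStats(m)
for k in range(1,n):
    p=ray(w,*ce[k],.045)[:2]-[.534,.074]
    if st[k,4]>30: print('red',st[k].tolist(),np.hypot(*p),np.degrees(np.arctan2(p[1],p[0])))
```

```text
[-0.10508755  0.05640814  0.10008073]
[176, 156, 21, 25, 221] 0.0377 -8.744434530404638
[158, 167, 22, 25, 222] 0.0376 17.41898067565934
[179, 178, 43, 55, 998] 0.0006 52.80153427661359
red [148, 118, 28, 37, 307] 0.06909178050595866 5.2053748511570355
```

```bash
python3 -c "
from plant import *
print(close_job())"
```

```text
the job is handed in; nothing more can be done
None
```

I handed the job in: four castings in the pot, the cover locked under the claws, and the wheel's notch measured about 1° from the red mark; no pass/fail result was returned.

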